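# Cull the rocking press plate

### The job

One of the three white press plates has a worn foot and rocks. First lay all three plates side by side on the dark flat slab, feet down, and let go of them; only then press down on their corners, one after another, until you find the plate that rocks and push its loose corner down onto the slab. Move that plate into the metal tray, lying flat on its feet, leave the two sound ones lying flat on the slab, and leave everything else where it is.

Things in the scene. Friction and masses are not known exactly. Their poses are not given: they have to be found in the camera images.
- plate_1: loose white press plate, one of three alike, 0.25 kg: board 96 (own x) x 68 (own y) x 8 mm, top 14 mm above origin, on 4 round feet, 14 mm across, 6 mm long, centred at x +-39, y +-25. Steel bar handle along own x over the middle: 50 long, 14 wide, underside 27, top 41 mm above origin, on two posts. Origin: middle, in the plane of the sound feet's undersides; z up. May be the one that rocks
- plate_2: another press plate like plate_1 in size, mass and axes; may be the one that rocks
- plate_3: another press plate like plate_1 in size, mass and axes; may be the one that rocks
- slab: fixed flat dark steel slab, 140 (own x) x 300 (own y) mm, top 25 mm above its origin (middle of underside); holds 3 plates in a row along own y, long sides along own x. On it the plate with the one short foot (3 mm) stands level on the other three feet, like a sound one; under 1 N on the corner over that foot drops it about 3 mm, and it comes back when let go; other corners stand firm
- tray: fixed low metal tray for the reject, outside 150 (own x) x 130 (own y) mm, wall 4 mm, rim bead top 27 mm, inner floor 4 mm above its origin, which lies in the middle of its underside; z up
- disc: loose round white cheese follower disc, 101 mm across, 13 mm high, a bystander; origin middle of underside
- cup: loose small sample cup with a lid, 50 mm across, 46 mm high, a bystander; origin middle of underside
- weight_2: loose knobbed steel weight, 42 mm across, 53 mm high, a bystander; origin middle of underside

How it is judged:
By the outcome, as a careful person would: the job done as asked, in the order asked, and still so for the second after the job is handed in, with the robot touching nothing.
It also fails if it takes over 72 s, if anything falls off the work surface, if the arm or the gripper's body presses on something with over 40 N, if the wrist force passes 120 N, or if a joint passes its speed limit or range.

### The arm

A 6-joint arm with a two-finger parallel gripper is mounted at the origin on a cart in front of the work surface, level with it; the furniture and walls round the work are solid. World frame = base frame: x ahead of the robot, y to its left, z up, the work surface at z = 0. Lengths are in m, angles in degrees, forces in N, time in s.
With the tool pointing down it reaches from about 0.3 to 0.75 m from the base axis. Payload 8.5 kg.
Tool frame: the origin (TCP) lies midway between the tips of the shut fingers; the grasp point (between the pads) lies 19 mm behind it (env.grip_depth is the distance from the TCP to the grasp point, in m); x points along the fingers, y is the direction in which the jaws open and shut, and the axes are right-handed (so a half turn about x gives the same grasp; the last joint's range is limited). The gripper opens to 85 mm and grips with 20 to 120 N. Pads are 22 mm wide; open, the fingers measure 114 mm over their backs; the gripper's body (76 mm by 85 mm) begins 54 mm behind the grasp point. The pads swing forward as they close: fully open they stand 13 mm farther back than shut.
Start: joints at [56.247, 21.807, 74.336, -0, 83.858, -12.336], TCP at [0.201, 0.512, 0.231] pointing down, gripper open.
Joint ranges: [-178.18, 178.18], [-50.72, 133.34], [12.68, 142.11], [-81.47, 261.47], [9.98, 163.14], [-165.26, 165.26]. Speed limits (degrees/s): [136.94, 136.94, 180, 180, 180, 180].

### API

Orientations are given as a 3x3 rotation matrix whose columns are the frame's x, y, z axes.
In Python, from rig import env gives the robot as it stands.
- The arm moves only by the tool play_rows, never from a script. Its arguments are lists of equal length, an entry for each row: "travel": the shift along the world's x, y, z in cm, a list of three; "rotation": the turn, a rotation vector about the world's x, y, z in rad, a list of three; "claw": the finger opening in cm, from 0 to 8.54. A call has 1 to 12 rows; each row shifts and turns the pose as measured when the row begins; what a row does not reach is not made up. A row lasts 1/12 s, in which the tool goes at most 41.7 mm and 7.16 degrees, less where a joint would pass 70% of its speed; a pose out of reach is approached as far as the arm can. A call is refused whole if a number of a shift passes 4.17 or a number of a turn 0.125, either way. A call with a gripper value outside its range is refused whole. The fingers move at their own pace and stop on an object; "squeeze" is the grip in N (left out, the last holds). Time passes only in rows, so rows that do not move let the fingers close. It gives the time, the measured TCP pose, the force and the opening at its end, in the units of the state.
- env.observe(): the state, without advancing time (a new reading comes with each control period).
- env.get_image(name): name is "scene" or "top" or "wrist"; returns the picture (420x560x3 uint8, red, green, blue); there is no depth.
- env.camera_info(name): a dict with "vertical_fov" (degrees; the focal length in pixels is half the picture's height over the tangent of half this angle, whatever the lens; pixels are square), "cx", "cy" (the principal point, pixels), "eye" and "rotation" of the camera in the world. Camera axes: x right, y down, z forward; pixel columns grow to the right and rows downward; lengths in m; the calibration is good to about 2 mm. A picture is of the moment at which its call begins: read the wrist's pose just before it. camera_info takes no time and is no camera call; for the wrist camera it gives the pose at the moment of the call.
- env.close_job(): hands the job in, once; it reports no verdict.
The state is a dict: "time_s": time; "q": joint angles; "qvel": joint speeds; "joint_efforts": joint torques, N m; "position": TCP position; "tool_rot": TCP orientation; "ft_force": force on the tool from outside, world axes, zero at the start; "wrist_torque": the same for the moment, N m; "grip_width": finger opening in m.
Only numpy, scipy, OpenCV 4.12 (cv2) and the standard library are available. Lean on these libraries where they do the work, as an engineer would, in place of code of your own. Each camera call takes 0.05 s, during which the arm holds its last target.

## Working session

There is one attempt and no reset: what is moved stays moved. The work goes in short steps, Python scripts to look and compute and a tool call to move; the robot and the scene stay as the last step left them, time stands still between calls to the robot, and variables do not carry over. Pictures are saved under pics/ and viewed, and the job is handed in when it is done.

Besides the shell and the picture viewer there is one more tool, called after "Request:" in YAML: its name, and indented under it one key for each argument. play_rows: Moves the arm, as the interface text tells. Its arguments: {"type":"object","properties":{"travel":{"type":"array","items":{"type":"array","items":{"type":"number"}}},"rotation":{"type":"array","items":{"type":"array","items":{"type":"number"}}},"claw":{"type":"array","items":{"type":"number"}},"squeeze":{"type":"number"}},"required":["travel","rotation","claw"]}

```bash
ls; mkdir -p pics
cat > h.py <<'E'
import numpy as np, cv2
from rig import env
def K(name):
    c=env.camera_info(name); f=210/np.tan(np.radians(c['vertical_fov'])/2)
    return c,f
def ray(name,u,v,c=None):
    c=c or env.camera_info(name); f=210/np.tan(np.radians(c['vertical_fov'])/2)
    d=np.array(c['rotation'])@np.array([(u-c['cx'])/f,(v-c['cy'])/f,1.0]); return np.array(c['eye']),d
def onz(name,u,v,z,c=None):
    e,d=ray(name,u,v,c); return e+d*(z-e[2])/d[2]
def proj(name,p,c=None):
    c=c or env.camera_info(name); f=210/np.tan(np.radians(c['vertical_fov'])/2)
    q=np.array(c['rotation']).T@(np.array(p)-np.array(c['eye'])); return np.array([c['cx']+f*q[0]/q[2],c['cy']+f*q[1]/q[2]])
def tri(e1,d1,e2,d2):
    A=np.stack([d1,-d2],1); s=np.linalg.lstsq(A,e2-e1,rcond=None)[0]
    a=e1+s[0]*d1; b=e2+s[1]*d2; return (a+b)/2, np.linalg.norm(a-b)
def snap(name,fn):
    c=env.camera_info(name); im=env.get_image(name); cv2.imwrite('pics/'+fn+'.png',im[:,:,::-1]); return im,c
E
python3 - <<'E'
from h import *
for n in ['scene','top','wrist']:
    im,c=snap(n,n+'0'); print(n,{k:np.round(v,4).tolist() if not isinstance(v,str) else v for k,v in c.items()})
print({k:np.round(v,3).tolist() for k,v in env.observe().items()}, env.grip_depth)
E
```

```text
pics
scene {'vertical_fov': 47.7366, 'cx': 282.2337, 'cy': 205.8039, 'eye': [-0.0009, -0.6354, 0.9365], 'rotation': [[0.7263, -0.5157, 0.4544], [-0.6872, -0.5287, 0.4982], [-0.0167, -0.6741, -0.7384]]}
top {'vertical_fov': 51.8148, 'cx': 277.4843, 'cy': 205.1572, 'eye': [0.3517, 0.0118, 1.0044], 'rotation': [[0.0143, -0.9752, 0.2209], [-0.9999, -0.015, -0.0015], [0.0047, -0.2208, -0.9753]]}
wrist {'vertical_fov': 69.7123, 'cx': 281.2767, 'cy': 205.5767, 'eye': [0.131, 0.54, 0.3735], 'rotation': [[0.3639, 0.891, 0.2715], [0.9314, -0.3475, -0.1078], [-0.0017, 0.2921, -0.9564]]}
{'time_s': 0.15, 'q': [56.247, 21.833, 74.373, -0.001, 83.858, -12.335], 'qvel': [-0.012, -0.066, -0.165, 0.087, 0.002, -0.008], 'joint_efforts': [0.002, -44.862, -23.134, -0.0, 0.004, -0.0], 'position': [0.201, 0.512, 0.231], 'tool_rot': [[-0.001, 0.365, 0.931], [-0.001, 0.931, -0.365], [-1.0, -0.001, -0.0]], 'ft_force': [-0.225, -0.396, -0.467], 'wrist_torque': [0.046, -0.009, 0.015], 'grip_width': 0.085} 0.0187
```

View pics/scene0.png

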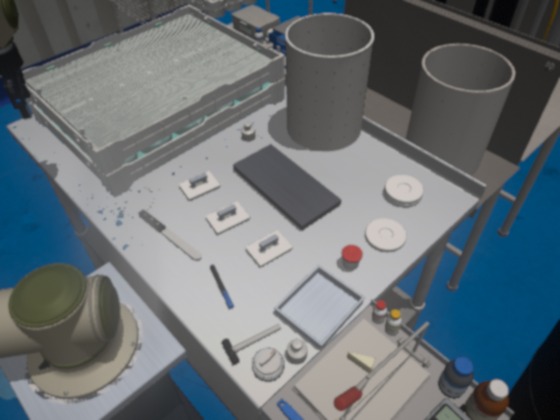

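View pics/top0.png

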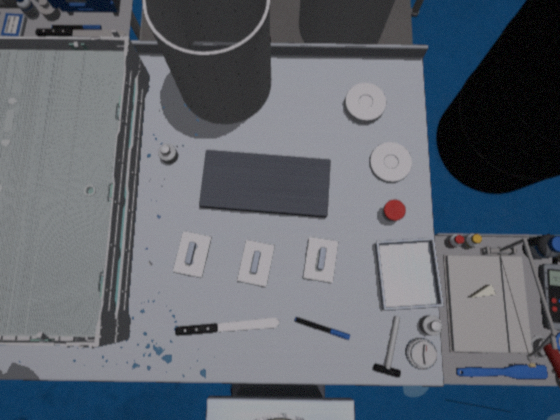

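View pics/wrist0.png

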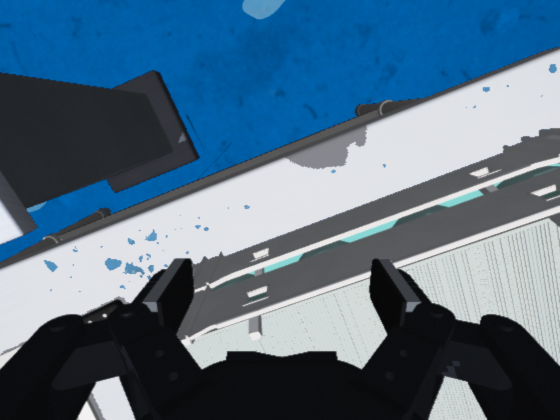

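```bash
cat > m1.py <<'E'
from h import *
t=cv2.imread('pics/top0.png'); s=cv2.imread('pics/scene0.png')
cv2.imwrite('pics/tc.png',cv2.resize(t[130:310,160:360],None,fx=4,fy=4,interpolation=cv2.INTER_CUBIC)[:600*1][:600])
cv2.imwrite('pics/tc.png',cv2.resize(t[140:320,165:445],(780,501),interpolation=cv2.INTER_CUBIC))
cv2.imwrite('pics/sc.png',cv2.resize(s[130:360,160:460],(780,598),interpolation=cv2.INTER_CUBIC))
E
python3 m1.py
```

```text
(no output)
```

View pics/tc.png

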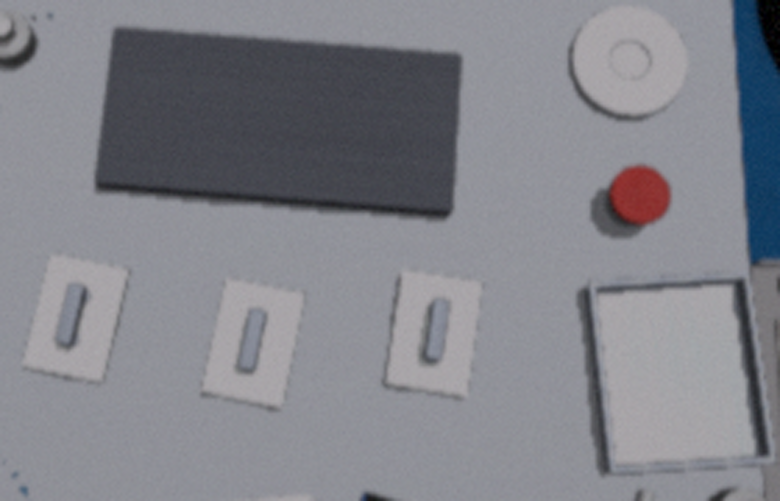

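View pics/sc.png

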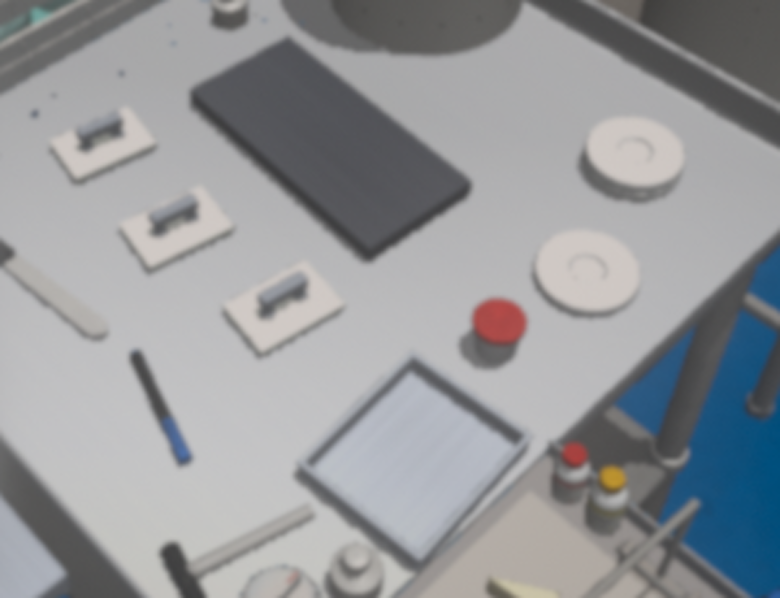

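```bash
cat > m2.py <<'E'
from h import *
ims={'top':cv2.imread('pics/top0.png'),'scene':cv2.imread('pics/scene0.png')}
for p,n in [((230,235),'table'),((183,262),'plate'),((190,253),'handle'),((260,180),'slab'),((405,280),'tray')]:
    print(n,ims['top'][p[1]-1:p[1]+2,p[0]-1:p[0]+2].reshape(-1,3).mean(0).round())
for p,n in [((200,200),'table'),((196,192),'plate'),((200,180),'handle'),((290,185),'slab'),((320,310),'tray')]:
    print(n,ims['scene'][p[1]-1:p[1]+2,p[0]-1:p[0]+2].reshape(-1,3).mean(0).round())
E
python3 m2.py
```

```text
table [153. 146. 144.]
plate [159. 156. 158.]
handle [146. 133. 130.]
slab [78. 71. 69.]
tray [167. 164. 165.]
table [180. 179. 179.]
plate [195. 199. 205.]
handle [102. 101. 100.]
slab [88. 83. 83.]
tray [193. 184. 179.]
```

```bash
cat > m2.py <<'E'
from h import *
ims={'top':cv2.imread('pics/top0.png'),'scene':cv2.imread('pics/scene0.png')}
rois={'top':(165,225,350,295),'scene':(170,160,300,275)}
vis=[]
res={}
for n,im in ims.items():
    b=cv2.GaussianBlur(im.astype(np.float32),(0,0),1.0)
    m=(((b[:,:,2]-b[:,:,0])>(-5 if n=='top' else 4))&(b.sum(2)>(440 if n=='top' else 560))).astype(np.uint8)
    x0,y0,x1,y1=rois[n]; r=np.zeros_like(m); r[y0:y1,x0:x1]=m[y0:y1,x0:x1]
    r=cv2.morphologyEx(r,cv2.MORPH_CLOSE,np.ones((3,3)))
    cs,_=cv2.findContours(r,cv2.RETR_EXTERNAL,cv2.CHAIN_APPROX_NONE)
    cs=[c for c in cs if cv2.contourArea(c)>200]
    v=im.copy(); cv2.drawContours(v,cs,-1,(0,0,255),1)
    cs=sorted(cs,key=lambda c:c[:,0,0].mean())
    res[n]=[]
    for c in cs:
        h=cv2.convexHull(c); 
        if n=='top': q=cv2.boxPoints(cv2.minAreaRect(h))
        else: q=cv2.approxPolyN(h,4,ensure_convex=True).reshape(-1,2) if hasattr(cv2,'approxPolyN') else cv2.approxPolyDP(h,6,True).reshape(-1,2)
        P=np.array([onz(n,u,w,.014) for u,w in q]); 
        print(n,cv2.contourArea(c),'ctr',P.mean(0).round(4),'sides',[round(float(np.linalg.norm(P[i]-P[i-1])),4) for i in range(4)],'ang',[round(float(np.degrees(np.arctan2(*(P[i]-P[i-1])[1::-1]))),1) for i in range(4)])
        for u,w in q: cv2.circle(v,(int(u),int(w)),1,(0,255,0))
    vis.append(cv2.resize(v[y0-10:y1+10,x0-10:x1+10],None,fx=3,fy=3,interpolation=cv2.INTER_NEAREST))
    # slab
    d=(b.sum(2)<330).astype(np.uint8); cs,_=cv2.findContours(d,cv2.RETR_EXTERNAL,cv2.CHAIN_APPROX_NONE)
    pt=(260,180) if n=='top' else (290,185)
    for c in cs:
        if cv2.pointPolygonTest(c,pt,False)>0:
            print(n,'slab area',cv2.contourArea(c)); h=cv2.convexHull(c); q=cv2.approxPolyDP(h,5,True).reshape(-1,2)
            print(q.tolist(),[onz(n,u,w,.025).round(4).tolist() for u,w in q])
for i,v in enumerate(vis): cv2.imwrite(f'pics/v{i}.png',v); print(v.shape)
E
python3 m2.py
```

```text
top 1147.5 ctr [0.4605 0.2057 0.014 ] sides [0.0676, 0.0963, 0.0691, 0.096] ang [77.8, -9.6, -102.4, 169.6]
top 1196.0 ctr [0.4427 0.0586 0.014 ] sides [0.0696, 0.0953, 0.0711, 0.095] ang [79.7, -9.5, -100.5, 169.6]
top 1145.0 ctr [ 0.4517 -0.0904  0.014 ] sides [0.0666, 0.0971, 0.0681, 0.097] ang [82.8, -8.1, -97.4, 171.0]
top slab area 7452.5
[[206, 151], [328, 159], [326, 217], [200, 208]] [[0.7035, 0.183, 0.025], [0.6881, -0.1083, 0.025], [0.5472, -0.1021, 0.025], [0.564, 0.1898, 0.025]]
scene 238.0 ctr [0.4607 0.208  0.014 ] sides [0.0621, 0.0945, 0.0627, 0.0865] ang [-95.2, 170.0, 77.4, -10.6]
scene 328.5 ctr [0.4416 0.0615 0.014 ] sides [0.0637, 0.0924, 0.0637, 0.0914] ang [-100.6, 168.6, 78.5, -11.4]
scene 748.0 ctr [ 0.4521 -0.0857  0.014 ] sides [0.0648, 0.0947, 0.065, 0.0901] ang [-95.7, 172.6, 80.2, -7.5]
scene slab area 4237.5
[[234, 165], [272, 146], [340, 202], [300, 229]] [[0.5698, 0.1885, 0.025], [0.7022, 0.1736, 0.025], [0.6774, -0.116, 0.025], [0.538, -0.108, 0.025]]
(270, 615, 3)
(405, 450, 3)
```

Request:
play_rows:
  travel:
    - [2,-3.3,0.4]
    - [2,-3.3,0.4]
    - [2,-3.3,0.4]
    - [2,-3.3,0.4]
    - [2,-3.3,0.4]
    - [2,-3.3,0.4]
    - [2,-3.3,0.4]
    - [2,-3.3,0.4]
    - [2,-3.3,0.4]
    - [2,-3.3,0.4]
    - [2,-3.3,0.4]
    - [0,0,0]
  rotation:
    - [0,0,0.07]
    - [0,0,0.07]
    - [0,0,0.066]
    - [0,0,0]
    - [0,0,0]
    - [0,0,0]
    - [0,0,0]
    - [0,0,0]
    - [0,0,0]
    - [0,0,0]
    - [0,0,0]
    - [0,0,0]
  claw: [5,5,5,5,5,5,5,5,5,5,5,5]
  squeeze: 40

```text
time_s: 1.15
position: [0.4242, 0.131, 0.2737]
tool_rot: [[-0.004, 0.15, 0.989], [-0.005, 0.989, -0.15], [-1.0, -0.006, -0.003]]
ft_force: [-0.6, -0.5, -0.1]
grip_width: 0.05
```

Run:
```python
from h import *
o=env.observe(); print(o['time_s'],o['position'],np.degrees(np.arctan2(o['tool_rot'][1][1],o['tool_rot'][0][1])),o['ft_force'])
im,c=snap('wrist','w1'); np.save('w1c.npy',c,allow_pickle=True); print(c['eye'])
# pot
for u,v in [(225,122),(190,108),(260,100)]: print('pot',onz('top',u,v,0))
```

```text
1.15 [0.42416946 0.13095078 0.27365837] 81.37104340876878 [-0.61487127 -0.51997889 -0.13575462]
[0.35062922 0.14365328 0.41660223]
pot [0.78938927 0.14397069 0.        ]
pot [0.8255626  0.23319839 0.        ]
pot [0.85023573 0.05826647 0.        ]
```

View pics/w1.png

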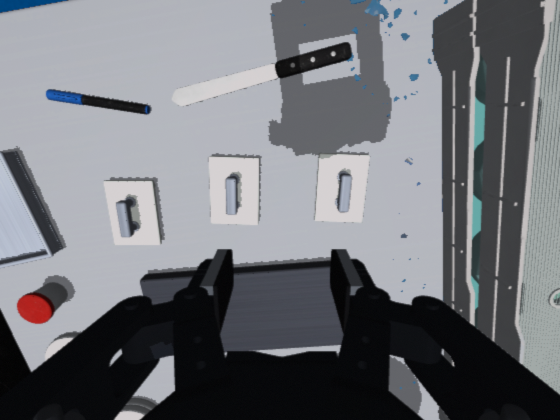

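```bash
cat > m3.py <<'E'
from h import *
im=cv2.imread('pics/w1.png'); c=np.load('w1c.npy',allow_pickle=True).item()
b=cv2.GaussianBlur(im.astype(np.float32),(0,0),0.7)
for p in [(300,200),(325,210),(345,185),(220,215),(90,195)]: print(p,b[p[1],p[0]].round())
m=((b[:,:,2]-b[:,:,0])>-2)&(b.sum(2)>480)
r=np.zeros(m.shape,np.uint8); r[145:255,95:385]=m[145:255,95:385]
cs,_=cv2.findContours(r,cv2.RETR_EXTERNAL,cv2.CHAIN_APPROX_NONE)
v=im.copy()
cs=sorted([k for k in cs if cv2.contourArea(k)>500],key=lambda k:-k[:,0,0].mean())
cv2.drawContours(v,cs,-1,(0,0,255),1)
for k in cs:
    q=cv2.approxPolyN(cv2.convexHull(k),4,ensure_convex=True).reshape(-1,2).astype(float)
    P=np.array([onz('wrist',u,w,.014,c) for u,w in q])
    W=np.array([onz('wrist',u,w,.014,c)[:2]*1000 for u,w in k[:,0]]).astype(np.float32)
    R=cv2.minAreaRect(W)
    print('quad',P.mean(0).round(4),'sides',[round(float(np.linalg.norm(P[i]-P[i-1])),4) for i in range(4)],'rect',np.round(R[0],1),np.round(R[1],1),round(R[2],1))
    for u,w in q: cv2.circle(v,(int(u),int(w)),1,(0,255,0))
cv2.imwrite('pics/v2.png',cv2.resize(v[140:300,80:400],None,fx=2.4,fy=2.4,interpolation=cv2.INTER_CUBIC))
t=cv2.imread('pics/top0.png'); 
cv2.imwrite('pics/v3.png',cv2.resize(t[225:290,165:350],None,fx=4,fy=4,interpolation=cv2.INTER_CUBIC))
E
python3 m3.py
```

```text
(300, 200) [191. 183. 181.]
(325, 210) [210. 209. 213.]
(345, 185) [187. 172. 164.]
(220, 215) [210. 209. 214.]
(90, 195) [190. 182. 181.]
quad [0.4587 0.2075 0.014 ] sides [0.0664, 0.0928, 0.0678, 0.0956] rect [458.8 207.4] [67.3 94.5] 79.5
quad [0.4408 0.0615 0.014 ] sides [0.0666, 0.0949, 0.0668, 0.0935] rect [441.   61.4] [66.8 94.7] 80.2
quad [ 0.4514 -0.0864  0.014 ] sides [0.0671, 0.0934, 0.0672, 0.0935] rect [451.4 -86.5] [66.6 93.5] 81.6
```

View pics/v2.png

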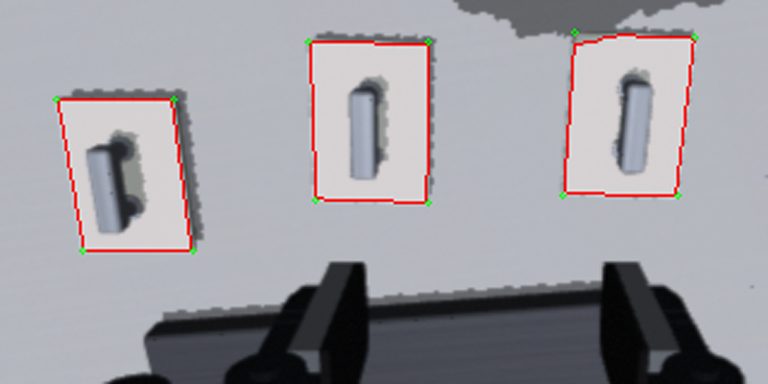

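View pics/v3.png

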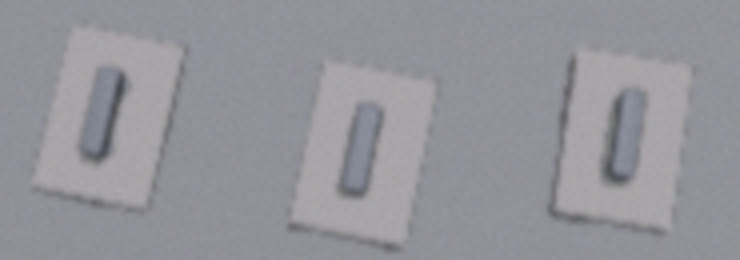

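```bash
cat > m4.py <<'E'
from h import *
c=np.load('w1c.npy',allow_pickle=True).item()
def T(w,t): 
    return tri(*ray('wrist',*w,c),*ray('top',*t))
for n,w,t in [('A',(634.5,128),(104,113)),('B',(363.5,135),(361,148)),('C',(106,190),(627,134))]:
    p,e=T((80+w[0]/2.4,140+w[1]/2.4),(165+t[0]/4,225+t[1]/4)); print(n,'handle',p.round(4),e.round(4))
# board corners: centre of quads, order wrist: TL,TR,BR,BL of v2 ; v2 up = robot side; left=right(-y)
W={'A':[(575,32),(694,37),(677,195),(563,195)],'B':[(309,42),(429,42),(428,203),(316,200)],'C':[(57,99),(174,99),(193,250),(83,250)]}
# v3 same points: robot side -y = BR, robot side +y = BL, far +y = TL, far -y=TR
Tt={'A':[(147,209),(33,189),(72,28),(187,46)],'B':[(402,246),(290,226),(323,63),(437,79)],'C':[(666,231),(552,213),(577,50),(693,66)]}
for n in 'ABC':
    for w,t in zip(W[n],Tt[n]):
        p,e=T((80+w[0]/2.4,140+w[1]/2.4),(165+t[0]/4,225+t[1]/4)); print(n,p.round(4),e.round(4))
E
python3 m4.py
```

```text
A handle [0.4577 0.2042 0.041 ] 0.0057
B handle [0.4425 0.0593 0.0281] 0.0031
C handle [ 0.4521 -0.0904  0.031 ] 0.0026
A [ 0.4089  0.1851 -0.0115] 0.0039
A [0.414  0.2386 0.0458] 0.0035
A [0.5083 0.2293 0.0189] 0.0046
A [0.5014 0.1643 0.0086] 0.0052
B [0.3895 0.0352 0.0064] 0.003
B [ 0.4008  0.1006 -0.0063] 0.004
B [0.4931 0.0844 0.0105] 0.0052
B [0.4851 0.0171 0.0023] 0.0023
C [ 0.3998 -0.1145  0.0099] 0.0028
C [ 0.4098 -0.0499  0.0059] 0.004
C [ 0.5034 -0.0637  0.0076] 0.0042
C [ 0.4947 -0.1317  0.0058] 0.0027
```

Request:
play_rows:
  travel:
    - [3.5,-1.5,0.2]
    - [3.5,-1.5,0.2]
    - [3.5,-1.5,0.2]
    - [3.5,-1.5,0.2]
    - [3.5,-1.5,0.2]
    - [3,-1.5,0.2]
    - [0,0,0]
    - [0,0,0]
  rotation:
    - [0,0,0]
    - [0,0,0]
    - [0,0,0]
    - [0,0,0]
    - [0,0,0]
    - [0,0,0]
    - [0,0,0]
    - [0,0,0]
  claw: [5,5,5,5,5,5,5,5]

```text
time_s: 1.87
position: [0.6315, 0.0456, 0.2819]
tool_rot: [[-0.013, 0.143, 0.99], [-0.001, 0.99, -0.143], [-1.0, -0.003, -0.013]]
ft_force: [-1.2, 0.1, 0.2]
grip_width: 0.05
```

Run:
```python
from h import *
o=env.observe(); print(o['time_s'],o['position'],np.degrees(np.arctan2(o['tool_rot'][1][1],o['tool_rot'][0][1])),o['qvel'])
im,c=snap('wrist','w2'); np.save('w2c.npy',c,allow_pickle=True); print(c['eye'])
```

```text
1.8667 [0.63153014 0.04561585 0.28188108] 81.77229506646522 [-0.28433775  3.25990689 -2.77759573 -0.13882193  0.22534669 -0.05400179]
[0.55929491 0.05720356 0.42556246]
```

View pics/w2.png

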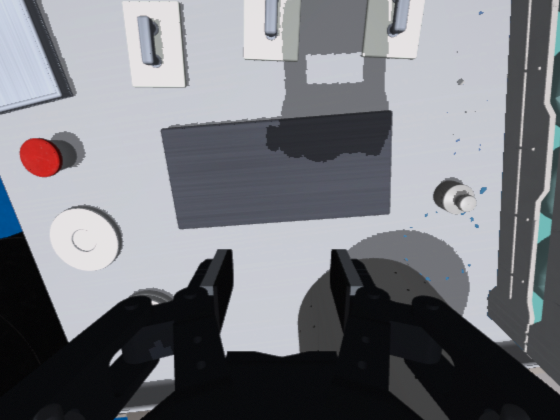

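Run:
```python
from h import *
v=cv2.imread('pics/w2.png'); cv2.imwrite('pics/v4.png',cv2.resize(v[95:245,145:405],None,fx=3,fy=3,interpolation=cv2.INTER_CUBIC))
```

```text
(no output)
```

View pics/v4.png

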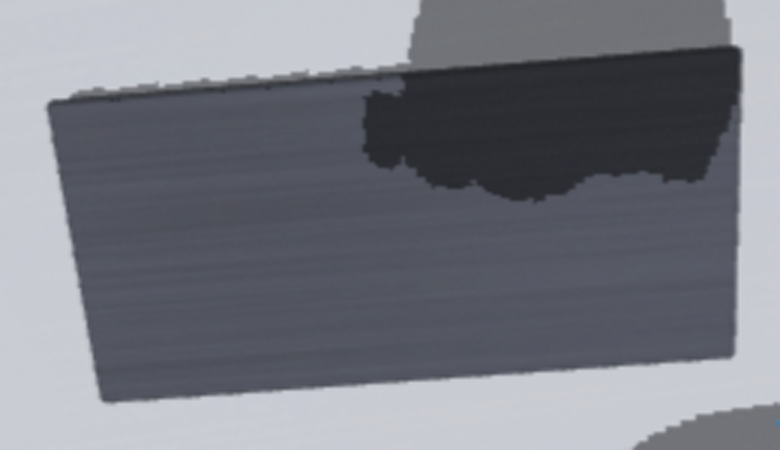

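```bash
cat > m5.py <<'E'
from h import *
c=np.load('w2c.npy',allow_pickle=True).item()
names=['NR','NL','FL','FR']
W=[(50,103),(740,49),(734,356),(104,402)]; Tc=[(452,207),(97,184),(116,28),(461,53)]
P=[]
for n,w,t in zip(names,W,Tc):
    uv=(145+w[0]/3,95+w[1]/3); tt=(165+t[0]/2.786,140+t[1]/2.786)
    p,e=tri(*ray('wrist',*uv,c),*ray('top',*tt)); q=onz('wrist',*uv,.025,c); P.append(q)
    print(n,'tri',p.round(4),e.round(4),'wrist@25',q.round(4),'top@25',onz('top',*tt,.025).round(4))
P=np.array(P); print('ctr',P.mean(0),[np.linalg.norm(P[i]-P[i-1]).round(4) for i in range(4)])
d=P[1]-P[0]+P[2]-P[3]; print('own y angle',np.degrees(np.arctan2(d[1],d[0])))
# handles w2 vs w1
c1=np.load('w1c.npy',allow_pickle=True).item()
E
python3 m5.py
```

```text
NR tri [ 0.5534 -0.1043  0.0159] 0.0054 wrist@25 [ 0.5515 -0.0989  0.025 ] top@25 [ 0.5536 -0.105   0.025 ]
NL tri [0.5695 0.1917 0.0296] 0.0053 wrist@25 [0.5713 0.1955 0.025 ] top@25 [0.5687 0.1905 0.025 ]
FL tri [0.6932 0.1751 0.0622] 0.0012 wrist@25 [0.7076 0.1872 0.025 ] top@25 [0.706  0.1816 0.025 ]
FR tri [ 0.6956 -0.117   0.0033] 0.0001 wrist@25 [ 0.6887 -0.1081  0.025 ] top@25 [ 0.6881 -0.1142  0.025 ]
ctr [0.62976671 0.04395104 0.025     ] [np.float64(0.1374), np.float64(0.295), np.float64(0.1365), np.float64(0.2959)]
own y angle 86.24770611046108
```

Request:
play_rows:
  travel:
    - [-2.15,2,-1.8]
    - [-2.15,2,-1.8]
    - [-2.15,2,-1.8]
    - [-2.15,2,-1.8]
    - [-2.15,2,-1.8]
    - [-2.15,2,-1.8]
    - [-2.15,2,-1.8]
    - [-2.15,2,-1.8]
    - [0,0,0]
    - [0,0,0]
  rotation:
    - [0,0,-0.017]
    - [0,0,-0.017]
    - [0,0,0]
    - [0,0,0]
    - [0,0,0]
    - [0,0,0]
    - [0,0,0]
    - [0,0,0]
    - [0,0,0]
    - [0,0,0]
  claw: [5,5,5,5,5,5,5,5,5,5]

```text
time_s: 2.75
position: [0.4356, 0.219, 0.1347]
tool_rot: [[-0.012, 0.168, 0.986], [-0.001, 0.986, -0.168], [-1.0, -0.003, -0.012]]
ft_force: [0.8, -1.2, 0.2]
grip_width: 0.0498
```

```bash
cat > st.py <<'E'
from h import *
import sys
o=env.observe(); R=np.array(o['tool_rot'])
print(o['time_s'],'pos',o['position'].round(4) if hasattr(o['position'],'round') else o['position'],'yaw',np.degrees(np.arctan2(R[1,1],R[0,1])).round(2),'xdir',R[:,0].round(3),'v',np.abs(o['qvel']).max().round(2),'f',np.round(o['ft_force'],1),'w',round(float(o['grip_width']),4))
if len(sys.argv)>1:
    n=sys.argv[1]; im,c=snap(n,sys.argv[2]); np.save(sys.argv[2]+'c.npy',c,allow_pickle=True)
E
python3 st.py wrist w3
```

```text
2.75 pos [0.4356 0.219  0.1347] yaw 80.34 xdir [-0.012 -0.001 -1.   ] v 5.04 f [ 0.8 -1.2  0.2] w 0.0498
```

View pics/w3.png

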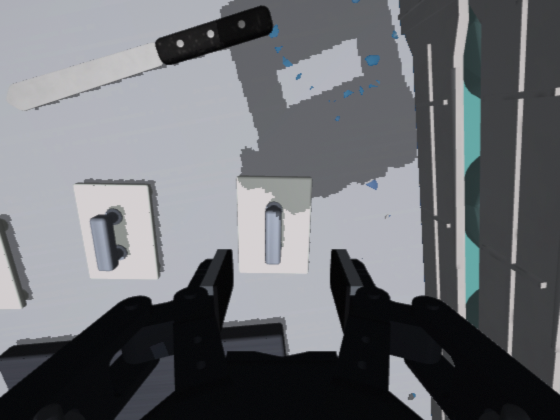

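```bash
cat > m6.py <<'E'
from h import *
L=lambda n:np.load(n+'c.npy',allow_pickle=True).item()
c1,c3=L('w1'),L('w3')
def T(a,b): return tri(*ray('wrist',*a,c1),*ray('wrist',*b,c3))
print('handle',T((344.4,193.3),(273.5,237)))
W=[(575,32),(694,37),(677,195),(563,195)]; B=[(238,177),(312,178),(307,274),(238,273)]
for w,b in zip(W,B):
    print(T((80+w[0]/2.4,140+w[1]/2.4),b), onz('wrist',*b,.014,c3).round(4))
print('ctr@14',np.mean([onz('wrist',*b,.014,c3) for b in B],0),'handle@41',onz('wrist',273.5,237,.041,c3))
P=[onz('wrist',*b,.014,c3) for b in B]; d=P[2]-P[1]+P[3]-P[0]; print(np.degrees(np.arctan2(d[1],d[0])))
E
python3 m6.py
```

```text
handle (array([0.46031292, 0.20829804, 0.03463356]), np.float64(0.0004944031298551788))
(array([0.40745508, 0.18447488, 0.01019974]), np.float64(0.0005613350973889589)) [0.4071 0.1852 0.014 ]
(array([0.42013974, 0.25029294, 0.00801352]), np.float64(6.271456972049421e-05)) [0.4189 0.2499 0.014 ]
(array([0.50820275, 0.23162805, 0.02070463]), np.float64(0.0010731795206370925)) [0.5125 0.2319 0.014 ]
(array([0.49956299, 0.16611766, 0.01594997]), np.float64(0.0005193920162631765)) [0.5003 0.1655 0.014 ]
ctr@14 [0.45970781 0.2081317  0.014     ] handle@41 [0.45802237 0.20900879 0.041     ]
-11.388977815753595
```

Request:
play_rows:
  travel:
    - [1.2,-0.5,-1]
    - [1.15,-0.55,-2]
    - [0,0,-2.5]
    - [0,0,-1.5]
    - [0,0,-0.5]
    - [0,0,0]
  rotation:
    - [0,-0.012,-0.01]
    - [0,0,0]
    - [0,0,0]
    - [0,0,0]
    - [0,0,0]
    - [0,0,0]
  claw: [5,5,5,5,5,5]

```text
time_s: 3.3
position: [0.4644, 0.207, 0.063]
tool_rot: [[0.014, 0.18, 0.984], [0.002, 0.984, -0.18], [-1.0, 0.004, 0.013]]
ft_force: [-0.3, 0.8, -0.1]
grip_width: 0.0499
```

```bash
python3 st.py wrist w4
```

```text
3.3 pos [0.4644 0.207  0.063 ] yaw 79.66 xdir [ 0.014  0.002 -1.   ] v 1.12 f [-0.3  0.8 -0.1] w 0.0499
```

View pics/w4.png

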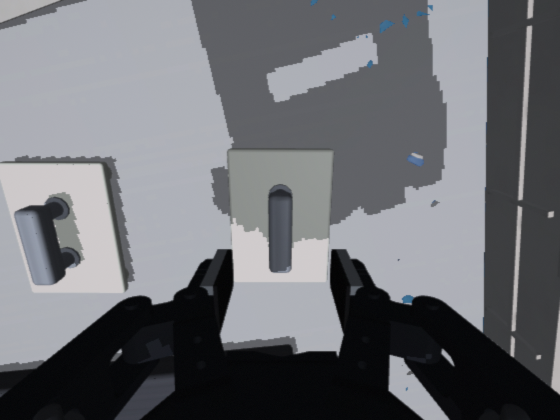

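Request:
play_rows:
  travel:
    - [-0.25,0.1,-1.5]
    - [-0.2,0,-1.5]
    - [0,0,-1]
    - [0,0,-0.3]
    - [0,0,0]
  rotation:
    - [0,0.007,0]
    - [0,0.005,0]
    - [0,0,0]
    - [0,0,0]
    - [0,0,0]
  claw: [5,5,5,5,5]

```text
time_s: 3.77
position: [0.4644, 0.2083, 0.0258]
tool_rot: [[0.015, 0.18, 0.984], [0.004, 0.984, -0.18], [-1.0, 0.007, 0.014]]
ft_force: [-0.7, 0.0, -0.1]
grip_width: 0.0502
```

```bash
python3 st.py
```

```text
3.7667 pos [0.4644 0.2083 0.0258] yaw 79.62 xdir [ 0.015  0.004 -1.   ] v 0.94 f [-0.7  0.  -0.1] w 0.0502
```

Request:
play_rows:
  travel:
    - [-0.5,0,-0.8]
    - [0,0,0]
    - [0,0,0]
  rotation:
    - [0,0.014,0]
    - [0,0,0]
    - [0,0,0]
  claw: [5,5,5]

```text
time_s: 4.02
position: [0.4604, 0.2085, 0.0197]
tool_rot: [[0.004, 0.18, 0.984], [0.005, 0.984, -0.18], [-1.0, 0.006, 0.003]]
ft_force: [0.5, -0.2, 0.4]
grip_width: 0.05
```

```bash
python3 st.py
```

```text
4.0167 pos [0.4604 0.2085 0.0197] yaw 79.61 xdir [ 0.004  0.005 -1.   ] v 0.52 f [ 0.5 -0.2  0.4] w 0.05
```

Well aligned; close and watch the opening.

Request:
play_rows:
  travel:
    - [0,0,-0.15]
    - [0,0,0]
    - [0,0,0]
    - [0,0,0]
    - [0,0,0]
  rotation:
    - [0,0,0]
    - [0,0,0]
    - [0,0,0]
    - [0,0,0]
    - [0,0,0]
  claw: [0.5,0.5,0.5,0.5,0.5]
  squeeze: 50

```text
time_s: 4.43
position: [0.4609, 0.2086, 0.0193]
tool_rot: [[0.006, 0.18, 0.984], [0.005, 0.984, -0.18], [-1.0, 0.006, 0.005]]
ft_force: [0.0, 0.7, -0.8]
grip_width: 0.013
```

```bash
python3 st.py
```

```text
4.4333 pos [0.4609 0.2086 0.0193] yaw 79.63 xdir [ 0.006  0.005 -1.   ] v 0.13 f [ 0.   0.7 -0.8] w 0.013
```

Request:
play_rows:
  travel:
    - [0,0,2]
    - [0,0,3]
    - [2,-0.9,3]
    - [3,-1.35,0.5]
    - [3,-1.35,0]
    - [3,-1.35,0]
    - [3,-1.35,0]
    - [2.5,-1,0]
    - [0.8,-0.3,0]
    - [0,0,0]
    - [0,0,0]
  rotation:
    - [0,0,0]
    - [0,0,0]
    - [0,0,0.03]
    - [0,0,0.03]
    - [0,0,0.03]
    - [0,0,0.025]
    - [0,0,0]
    - [0,0,0]
    - [0,0,0]
    - [0,0,0]
    - [0,0,0]
  claw: [0.5,0.5,0.5,0.5,0.5,0.5,0.5,0.5,0.5,0.5,0.5]

```text
time_s: 5.35
position: [0.6361, 0.1278, 0.1055]
tool_rot: [[-0.005, 0.058, 0.998], [0.003, 0.998, -0.058], [-1.0, 0.003, -0.005]]
ft_force: [0.2, 0.6, -2.2]
grip_width: 0.0127
```

```bash
python3 st.py wrist w5
```

```text
5.35 pos [0.6361 0.1278 0.1055] yaw 86.65 xdir [-0.005  0.003 -1.   ] v 0.77 f [ 0.2  0.6 -2.2] w 0.0127
```

View pics/w5.png

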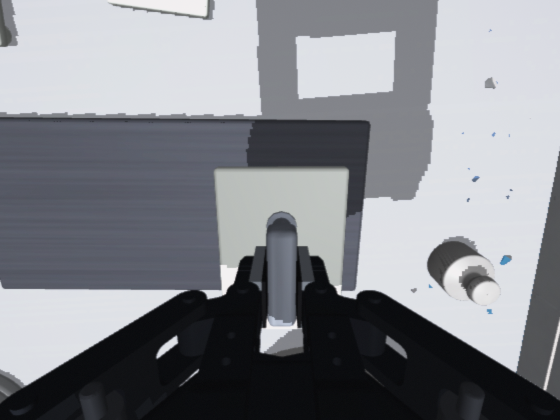

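Run:
```python
from h import *
c=np.load('w5c.npy',allow_pickle=True).item()
for p in [(368,122),(0,119),(356,291),(0,289)]: print(onz('wrist',*p,.025,c).round(4))
```

```text
[0.5704 0.1947 0.025 ]
[ 0.5533 -0.0669  0.025 ]
[0.7082 0.1881 0.025 ]
[ 0.6887 -0.1116  0.025 ]
```

Request:
play_rows:
  travel:
    - [0,0.2,-1.5]
    - [0,0,-2]
    - [0,0,-1]
    - [0,0,-0.6]
    - [0,0,0]
  rotation:
    - [0,0,0]
    - [0,0,0]
    - [0,0,0]
    - [0,0,0]
    - [0,0,0]
  claw: [0.5,0.5,0.5,0.5,0.5]

```text
time_s: 5.82
position: [0.6316, 0.133, 0.0538]
tool_rot: [[-0.007, 0.055, 0.998], [0.003, 0.998, -0.055], [-1.0, 0.003, -0.007]]
ft_force: [0.0, 0.3, -2.7]
grip_width: 0.0128
```

```bash
python3 st.py
```

```text
5.8167 pos [0.6316 0.133  0.0538] yaw 86.85 xdir [-0.007  0.003 -1.   ] v 0.9 f [ 0.   0.3 -2.7] w 0.0128
```

Request:
play_rows:
  travel:
    - [0.5,0,-0.6]
    - [0,0,-0.25]
    - [0,0,-0.2]
    - [0,0,0]
  rotation:
    - [0,-0.006,0]
    - [0,0,0]
    - [0,0,0]
    - [0,0,0]
  claw: [0.5,0.5,0.5,0.5]

```text
time_s: 6.15
position: [0.6375, 0.1337, 0.0446]
tool_rot: [[0.003, 0.054, 0.999], [0.003, 0.999, -0.054], [-1.0, 0.004, 0.003]]
ft_force: [-0.4, -1.3, -3.1]
grip_width: 0.0129
```

```bash
python3 st.py
```

```text
6.15 pos [0.6375 0.1337 0.0446] yaw 86.91 xdir [ 0.003  0.003 -1.   ] v 0.4 f [-0.4 -1.3 -3.1] w 0.0129
```

Request:
play_rows:
  travel:
    - [0,0,-0.15]
    - [0,0,-0.1]
    - [0,0,0]
  rotation:
    - [0,0,0]
    - [0,0,0]
    - [0,0,0]
  claw: [0.5,0.5,0.5]

```text
time_s: 6.4
position: [0.638, 0.1337, 0.0448]
tool_rot: [[0.006, 0.054, 0.999], [0.003, 0.999, -0.054], [-1.0, 0.004, 0.005]]
ft_force: [-0.6, 0.2, -2.0]
grip_width: 0.0131
```

```bash
python3 st.py
```

```text
6.4 pos [0.638  0.1337 0.0448] yaw 86.91 xdir [ 0.006  0.003 -1.   ] v 0.66 f [-0.6  0.2 -2. ] w 0.0131
```

Request:
play_rows:
  travel:
    - [0,0,-0.3]
    - [0,0,0]
  rotation:
    - [0,0,0]
    - [0,0,0]
  claw: [0.5,0.5]

```text
time_s: 6.57
position: [0.6388, 0.1336, 0.0451]
tool_rot: [[0.009, 0.054, 0.999], [0.003, 0.999, -0.054], [-1.0, 0.004, 0.009]]
ft_force: [-0.2, 0.4, -3.0]
grip_width: 0.013
```

```bash
python3 st.py
```

```text
6.5667 pos [0.6388 0.1336 0.0451] yaw 86.91 xdir [ 0.009  0.003 -1.   ] v 0.93 f [-0.2  0.4 -3. ] w 0.013
```

Request:
play_rows:
  travel:
    - [-0.2,0,-0.5]
    - [0,0,0]
  rotation:
    - [0,0.012,0]
    - [0,0,0]
  claw: [0.5,0.5]

```text
time_s: 6.73
position: [0.6395, 0.1335, 0.0454]
tool_rot: [[0.007, 0.054, 0.999], [0.003, 0.999, -0.054], [-1.0, 0.004, 0.007]]
ft_force: [0.4, -0.4, -2.9]
grip_width: 0.0129
```

```bash
python3 st.py
```

```text
6.7333 pos [0.6395 0.1335 0.0454] yaw 86.91 xdir [ 0.007  0.003 -1.   ] v 1.58 f [ 0.4 -0.4 -2.9] w 0.0129
```

Request:
play_rows:
  travel:
    - [-0.1,0,-0.4]
    - [-0.1,0,-0.3]
    - [-0.1,0,-0.2]
  rotation:
    - [0,0.006,0]
    - [0,0.005,0]
    - [0,0.005,0]
  claw: [0.5,0.5,0.5]

```text
time_s: 6.98
position: [0.6397, 0.1335, 0.0442]
tool_rot: [[0.002, 0.054, 0.999], [0.003, 0.999, -0.054], [-1.0, 0.003, 0.002]]
ft_force: [-1.1, 0.3, 7.6]
grip_width: 0.0131
```

```bash
python3 st.py
```

```text
6.9833 pos [0.6397 0.1335 0.0442] yaw 86.92 xdir [ 0.002  0.003 -1.   ] v 1.59 f [-1.1  0.3  7.6] w 0.0131
```

Request:
play_rows:
  travel:
    - [0,0,0]
    - [0,0,0]
    - [0,0,2]
    - [0,0,3]
    - [-1.5,-0.5,2]
    - [-2.9,-1.05,0]
    - [-2.9,-1.05,0]
    - [-2.9,-1.05,0]
    - [-2.9,-1.05,0]
    - [-2.9,-1.05,-0.5]
    - [-2.9,-1.05,-0.5]
    - [-1,-0.4,-0.5]
  rotation:
    - [0,0,0]
    - [0,0,0]
    - [0,0,0]
    - [0,0,0]
    - [0,0,0]
    - [0,0,-0.03]
    - [0,0,-0.03]
    - [0,0,-0.03]
    - [0,0,-0.02]
    - [0,0,0]
    - [0,0,0]
    - [0,0,0]
  claw: [4.5,4.5,4.5,4.5,4.5,4.5,4.5,4.5,4.5,4.5,4.5,4.5]

```text
time_s: 7.98
position: [0.4325, 0.0599, 0.0948]
tool_rot: [[-0.002, 0.167, 0.986], [0.004, 0.986, -0.167], [-1.0, 0.003, -0.003]]
ft_force: [0.4, -0.2, -0.5]
grip_width: 0.0449
```

```bash
python3 st.py wrist w6
```

```text
7.9833 pos [0.4325 0.0599 0.0948] yaw 80.37 xdir [-0.002  0.004 -1.   ] v 21.28 f [ 0.4 -0.2 -0.5] w 0.0449
```

View pics/w6.png

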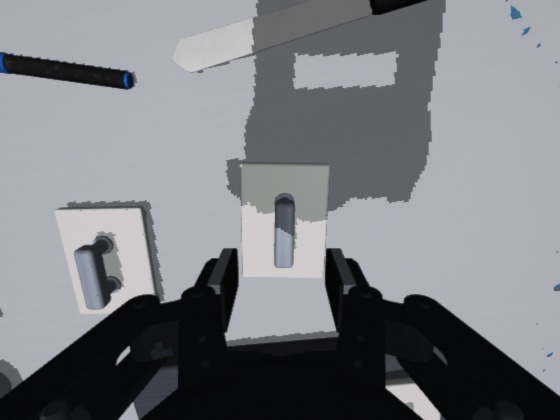

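```bash
python3 - <<'E'
from h import *
c=np.load('w6c.npy',allow_pickle=True).item()
B=[(243,163),(329,164),(328,278),(242,277)]
P=[onz('wrist',*b,.014,c) for b in B]; print(np.mean(P,0).round(4),[np.linalg.norm(P[i]-P[i-1]).round(4) for i in range(4)],'h',onz('wrist',284.5,235,.041,c).round(4))
d=P[2]-P[1]+P[3]-P[0]; print(np.degrees(np.arctan2(d[1],d[0])))
E
python3 st.py
```

```text
[0.4412 0.0628 0.014 ] [np.float64(0.0954), np.float64(0.064), np.float64(0.0957), np.float64(0.0719)] h [0.4394 0.062  0.041 ]
-9.787320615289978
8.0333 pos [0.4317 0.0598 0.0939] yaw 80.36 xdir [-0.004  0.004 -1.   ] v 7.06 f [-1.9  1.2 -0.5] w 0.0446
```

Request:
play_rows:
  travel:
    - [0.6,0.2,-1.5]
    - [0.4,0,-2.3]
    - [0,0,-1.5]
    - [0,0,-0.8]
    - [0,0,-0.3]
  rotation:
    - [0,0,0]
    - [0,0,0]
    - [0,0,0]
    - [0,0,0]
    - [0,0,0]
  claw: [4.5,4.5,4.5,4.5,4.5]

```text
time_s: 8.45
position: [0.4443, 0.0615, 0.0274]
tool_rot: [[-0.001, 0.17, 0.986], [0.004, 0.985, -0.17], [-1.0, 0.004, -0.001]]
ft_force: [-0.2, -0.1, -0.7]
grip_width: 0.045
```

```bash
python3 st.py
```

```text
8.45 pos [0.4443 0.0615 0.0274] yaw 80.23 xdir [-0.001  0.004 -1.   ] v 5.89 f [-0.2 -0.1 -0.7] w 0.045
```

Request:
play_rows:
  travel:
    - [-0.2,0,-0.5]
    - [-0.1,0,-0.3]
    - [0,0,0]
    - [0,0,0]
    - [0,0,0]
    - [0,0,0]
    - [0,0,0]
  rotation:
    - [0,0,0]
    - [0,0,0]
    - [0,0,0]
    - [0,0,0]
    - [0,0,0]
    - [0,0,0]
    - [0,0,0]
  claw: [4.5,4.5,0.5,0.5,0.5,0.5,0.5]

```text
time_s: 9.03
position: [0.4426, 0.0618, 0.019]
tool_rot: [[0.0, 0.17, 0.986], [0.004, 0.986, -0.17], [-1.0, 0.004, -0.0]]
ft_force: [-0.4, -0.4, -3.7]
grip_width: 0.0133
```

```bash
python3 st.py
```

```text
9.0333 pos [0.4426 0.0618 0.019 ] yaw 80.24 xdir [ 0.     0.004 -1.   ] v 0.3 f [-0.4 -0.4 -3.7] w 0.0133
```

Request:
play_rows:
  travel:
    - [0,0,2]
    - [0,0,3]
    - [1.5,-0.2,3]
    - [3,-0.3,0.5]
    - [3.2,-0.3,0]
    - [3.2,-0.3,0]
    - [3.2,-0.3,0]
    - [3.2,-0.3,0]
    - [1.2,-0.2,-0.5]
    - [0,0,-0.5]
    - [0,0,-0.3]
  rotation:
    - [0,0,0]
    - [0,0,0]
    - [0,0,0.03]
    - [0,0,0.03]
    - [0,0,0.03]
    - [0,0,0.025]
    - [0,0,0]
    - [0,0,0]
    - [0,0,0]
    - [0,0,0]
    - [0,0,0]
  claw: [0.5,0.5,0.5,0.5,0.5,0.5,0.5,0.5,0.5,0.5,0.5]

```text
time_s: 9.95
position: [0.6306, 0.0428, 0.0952]
tool_rot: [[-0.006, 0.049, 0.999], [0.003, 0.999, -0.049], [-1.0, 0.003, -0.006]]
ft_force: [-0.4, 0.1, -3.2]
grip_width: 0.013
```

```bash
python3 st.py wrist w7
```

```text
9.95 pos [0.6306 0.0428 0.0952] yaw 87.2 xdir [-0.006  0.003 -1.   ] v 4.37 f [-0.4  0.1 -3.2] w 0.013
```

View pics/w7.png

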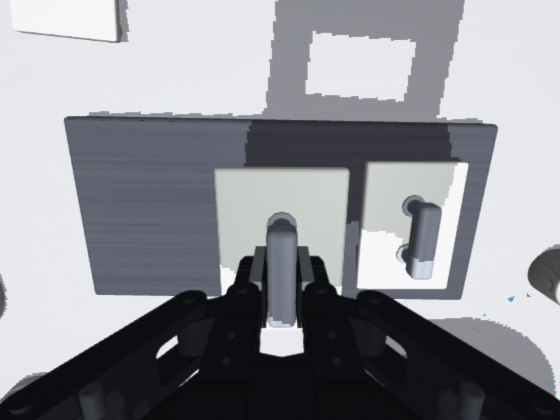

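Request:
play_rows:
  travel:
    - [0.2,0,-1.3]
    - [0.2,0,-1.7]
    - [0.1,0,-0.9]
    - [0,0,-0.5]
    - [0,0,-0.4]
  rotation:
    - [0,0,-0.01]
    - [0,0,-0.005]
    - [0,0,0]
    - [0,0,0]
    - [0,0,0]
  claw: [0.5,0.5,0.5,0.5,0.5]

```text
time_s: 10.42
position: [0.6304, 0.044, 0.0463]
tool_rot: [[-0.01, 0.063, 0.998], [0.004, 0.998, -0.063], [-1.0, 0.003, -0.01]]
ft_force: [0.0, 0.8, -3.0]
grip_width: 0.0129
```

```bash
python3 st.py
```

```text
10.4167 pos [0.6304 0.044  0.0463] yaw 86.36 xdir [-0.01   0.004 -1.   ] v 6.05 f [ 0.   0.8 -3. ] w 0.0129
```

Moving down still; fix tilt and touch down.

Request:
play_rows:
  travel:
    - [0.2,0,-0.3]
    - [0.1,0,-0.25]
  rotation:
    - [0,-0.008,0]
    - [0,-0.005,0]
  claw: [0.5,0.5]

```text
time_s: 10.58
position: [0.6318, 0.0441, 0.0435]
tool_rot: [[0.002, 0.063, 0.998], [0.003, 0.998, -0.063], [-1.0, 0.003, 0.001]]
ft_force: [-20.1, -0.9, 36.0]
grip_width: 0.0129
```

```bash
python3 st.py
```

```text
10.5833 pos [0.6318 0.0441 0.0435] yaw 86.41 xdir [ 0.002  0.003 -1.   ] v 4.43 f [-20.1  -0.9  36. ] w 0.0129
```

Request:
play_rows:
  travel:
    - [-0.1,0,0.15]
    - [0,0,0]
  rotation:
    - [0,0,0]
    - [0,0,0]
  claw: [0.5,0.5]

```text
time_s: 10.75
position: [0.6307, 0.0442, 0.0473]
tool_rot: [[0.005, 0.062, 0.998], [0.003, 0.998, -0.062], [-1.0, 0.003, 0.004]]
ft_force: [1.2, -0.5, -3.1]
grip_width: 0.0128
```

```bash
python3 st.py
```

```text
10.75 pos [0.6307 0.0442 0.0473] yaw 86.43 xdir [ 0.005  0.003 -1.   ] v 0.53 f [ 1.2 -0.5 -3.1] w 0.0128
```

Request:
play_rows:
  travel:
    - [0,0,-0.3]
    - [0,0,-0.15]
  rotation:
    - [0,0.005,0]
    - [0,0.003,0]
  claw: [0.5,0.5]

```text
time_s: 10.92
position: [0.6312, 0.0442, 0.0436]
tool_rot: [[-0.001, 0.062, 0.998], [0.002, 0.998, -0.062], [-1.0, 0.002, -0.001]]
ft_force: [-0.4, 0.0, -2.4]
grip_width: 0.0131
```

```bash
python3 st.py
```

```text
10.9167 pos [0.6312 0.0442 0.0436] yaw 86.43 xdir [-0.001  0.002 -1.   ] v 1.58 f [-0.4  0.  -2.4] w 0.0131
```

Request:
play_rows:
  travel:
    - [0,0,-0.2]
  rotation:
    - [0,0,0]
  claw: [0.5]

```text
time_s: 11.0
position: [0.6313, 0.0442, 0.0435]
tool_rot: [[-0.001, 0.062, 0.998], [0.002, 0.998, -0.062], [-1.0, 0.002, -0.001]]
ft_force: [-14.1, 0.5, 33.7]
grip_width: 0.013
```

```bash
python3 st.py
```

```text
11.0 pos [0.6313 0.0442 0.0435] yaw 86.45 xdir [-0.001  0.002 -1.   ] v 1.1 f [-14.1   0.5  33.7] w 0.013
```

Request:
play_rows:
  travel:
    - [0,0,0]
    - [0,0,0]
    - [0,0,2]
    - [0,0,3]
    - [-1,-0.8,2]
    - [-2.6,-1.9,0]
    - [-2.6,-1.9,0]
    - [-2.6,-1.9,0]
    - [-2.6,-1.9,-0.5]
    - [-2.6,-1.9,-0.5]
    - [-2.4,-1.8,-0.5]
    - [-0.5,-0.4,-0.3]
  rotation:
    - [0,0,0]
    - [0,0,0]
    - [0,0,0]
    - [0,0,0]
    - [0,0,0]
    - [0,0,-0.03]
    - [0,0,-0.03]
    - [0,0,-0.02]
    - [0,0,0]
    - [0,0,0]
    - [0,0,0]
    - [0,0,0]
  claw: [4.5,4.5,4.5,4.5,4.5,4.5,4.5,4.5,4.5,4.5,4.5,4.5]

```text
time_s: 12.0
position: [0.4597, -0.0837, 0.0981]
tool_rot: [[0.01, 0.141, 0.99], [-0.0, 0.99, -0.141], [-1.0, 0.001, 0.01]]
ft_force: [0.4, -0.6, -0.7]
grip_width: 0.0451
```

```bash
python3 st.py wrist w8
```

```text
12.0 pos [ 0.4597 -0.0837  0.0981] yaw 81.91 xdir [ 0.01 -0.   -1.  ] v 9.6 f [ 0.4 -0.6 -0.7] w 0.0451
```

View pics/w8.png

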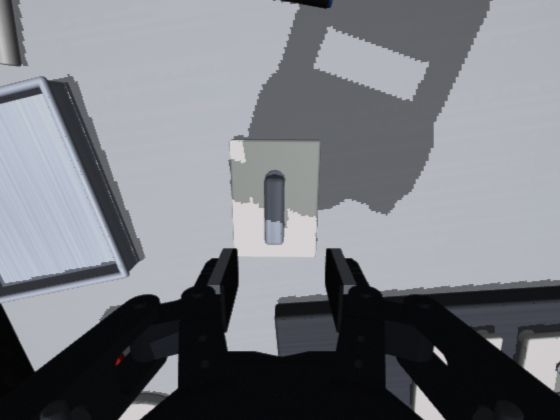

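```bash
python3 - <<'E'
from h import *
c=np.load('w8c.npy',allow_pickle=True).item()
B=[(231,140),(319,141),(316,257),(234,257)]
P=[onz('wrist',*b,.014,c) for b in B]; print(np.mean(P,0).round(4),[np.linalg.norm(P[i]-P[i-1]).round(4) for i in range(4)],'h',onz('wrist',275,209,.041,c).round(4))
d=P[2]-P[1]+P[3]-P[0]; print(np.degrees(np.arctan2(d[1],d[0])))
# tray rim corners at .027
for p in [(45,78),(129,270)]: print('tray',onz('wrist',*p,.027,c).round(4))
E
python3 st.py
```

```text
[ 0.4517 -0.0867  0.014 ] [np.float64(0.0955), np.float64(0.0648), np.float64(0.0947), np.float64(0.0682)] h [ 0.4484 -0.0857  0.041 ]
-8.37458869212881
tray [ 0.3429 -0.2223  0.027 ]
tray [ 0.4873 -0.2089  0.027 ]
12.05 pos [ 0.4602 -0.0836  0.0978] yaw 81.88 xdir [ 0.01 -0.   -1.  ] v 4.89 f [ 0.5  0.8 -1.9] w 0.045
```

Request:
play_rows:
  travel:
    - [-0.5,-0.2,-1.5]
    - [-0.4,-0.1,-2.3]
    - [0,0,-1.7]
    - [0,0,-0.8]
    - [0,0,-0.4]
  rotation:
    - [0,0.007,0]
    - [0,0.005,0]
    - [0,0,0]
    - [0,0,0]
    - [0,0,0]
  claw: [4.5,4.5,4.5,4.5,4.5]

```text
time_s: 12.47
position: [0.4564, -0.0876, 0.0301]
tool_rot: [[0.008, 0.143, 0.99], [-0.004, 0.99, -0.143], [-1.0, -0.003, 0.008]]
ft_force: [-0.6, -0.8, -0.8]
grip_width: 0.0451
```

```bash
python3 st.py
```

```text
12.4667 pos [ 0.4564 -0.0876  0.0301] yaw 81.78 xdir [ 0.008 -0.004 -1.   ] v 8.06 f [-0.6 -0.8 -0.8] w 0.0451
```

Request:
play_rows:
  travel:
    - [-0.4,0.1,-0.6]
    - [-0.3,0,-0.4]
    - [-0.1,0,-0.2]
    - [0,0,0]
    - [0,0,0]
    - [0,0,0]
    - [0,0,0]
  rotation:
    - [0,0.006,0]
    - [0,0.006,0]
    - [0,0.004,0]
    - [0,0,0]
    - [0,0,0]
    - [0,0,0]
    - [0,0,0]
  claw: [4.5,4.5,4.5,0.5,0.5,0.5,0.5]

```text
time_s: 13.05
position: [0.4505, -0.086, 0.0178]
tool_rot: [[-0.007, 0.141, 0.99], [-0.005, 0.99, -0.141], [-1.0, -0.006, -0.006]]
ft_force: [0.5, -0.4, -2.0]
grip_width: 0.0131
```

```bash
python3 st.py
```

```text
13.05 pos [ 0.4505 -0.086   0.0178] yaw 81.88 xdir [-0.007 -0.005 -1.   ] v 0.38 f [ 0.5 -0.4 -2. ] w 0.0131
```

Request:
play_rows:
  travel:
    - [0,0,2]
    - [0,0,3]
    - [1.3,0.3,3]
    - [2.8,0.6,0.5]
    - [2.9,0.65,0]
    - [2.9,0.65,0]
    - [2.9,0.65,0]
    - [2.9,0.65,0]
    - [1.2,0.3,-0.5]
    - [0,0,-0.5]
    - [0,0,-0.3]
  rotation:
    - [0,0,0]
    - [0,0,0]
    - [0,0,0.02]
    - [0,0,0.02]
    - [0,0,0.02]
    - [0,0,0.017]
    - [0,0,0]
    - [0,0,0]
    - [0,0,0]
    - [0,0,0]
    - [0,0,0]
  claw: [0.5,0.5,0.5,0.5,0.5,0.5,0.5,0.5,0.5,0.5,0.5]

```text
time_s: 13.97
position: [0.6238, -0.0442, 0.0952]
tool_rot: [[-0.008, 0.063, 0.998], [-0.004, 0.998, -0.063], [-1.0, -0.005, -0.008]]
ft_force: [-0.1, 0.4, -2.6]
grip_width: 0.0128
```

```bash
python3 st.py wrist w9
```

```text
13.9667 pos [ 0.6238 -0.0442  0.0952] yaw 86.4 xdir [-0.008 -0.004 -1.   ] v 4.33 f [-0.1  0.4 -2.6] w 0.0128
```

View pics/w9.png

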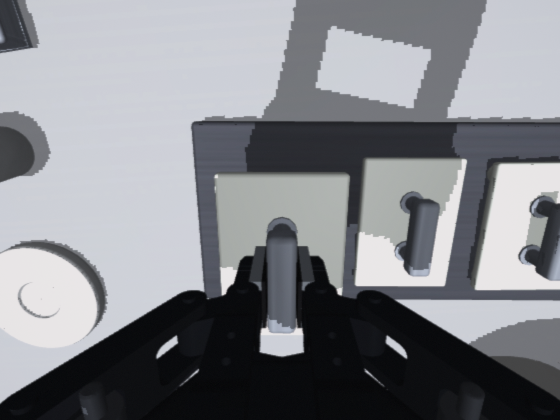

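Request:
play_rows:
  travel:
    - [0.1,0,-1.3]
    - [0.1,0,-1.7]
    - [0.1,0,-0.9]
    - [0,0,-0.5]
    - [0,0,-0.3]
  rotation:
    - [0,0,0]
    - [0,0,0]
    - [0,0,0]
    - [0,0,0]
    - [0,0,0]
  claw: [0.5,0.5,0.5,0.5,0.5]

```text
time_s: 14.43
position: [0.6221, -0.0456, 0.0472]
tool_rot: [[-0.011, 0.065, 0.998], [-0.004, 0.998, -0.065], [-1.0, -0.005, -0.011]]
ft_force: [-0.6, -0.9, -2.1]
grip_width: 0.0131
```

```bash
python3 st.py
```

```text
14.4333 pos [ 0.6221 -0.0456  0.0472] yaw 86.25 xdir [-0.011 -0.004 -1.   ] v 4.58 f [-0.6 -0.9 -2.1] w 0.0131
```

Request:
play_rows:
  travel:
    - [0.1,0,-0.25]
    - [0.1,0,-0.15]
  rotation:
    - [0,-0.003,0]
    - [0,0,0]
  claw: [0.5,0.5]

```text
time_s: 14.6
position: [0.6236, -0.0459, 0.0434]
tool_rot: [[-0.008, 0.066, 0.998], [-0.004, 0.998, -0.066], [-1.0, -0.004, -0.008]]
ft_force: [-0.6, 0.0, -1.6]
grip_width: 0.0133
```

```bash
python3 st.py
```

```text
14.6 pos [ 0.6236 -0.0459  0.0434] yaw 86.22 xdir [-0.008 -0.004 -1.   ] v 1.76 f [-0.6  0.  -1.6] w 0.0133
```

Request:
play_rows:
  travel:
    - [0,0,-0.2]
    - [0,0,-0.1]
  rotation:
    - [0,0,0]
    - [0,0,0]
  claw: [0.5,0.5]

```text
time_s: 14.77
position: [0.6242, -0.0461, 0.0426]
tool_rot: [[-0.006, 0.066, 0.998], [-0.004, 0.998, -0.066], [-1.0, -0.005, -0.006]]
ft_force: [-3.3, 1.5, 3.0]
grip_width: 0.0132
```

```bash
python3 st.py
```

```text
14.7667 pos [ 0.6242 -0.0461  0.0426] yaw 86.22 xdir [-0.006 -0.004 -1.   ] v 0.51 f [-3.3  1.5  3. ] w 0.0132
```

Request:
play_rows:
  travel:
    - [0,0,0]
    - [0,0,0]
    - [0,0,2]
    - [0,0,3]
    - [0,2,3]
    - [0,3,2]
    - [0,3,1]
    - [0,1,0]
    - [0,0,0]
  rotation:
    - [0,0,0]
    - [0,0,0]
    - [0,0,0]
    - [0,0,0]
    - [0,0,0]
    - [0,0,0]
    - [0,0,0]
    - [0,0,0]
    - [0,0,0]
  claw: [4.5,4.5,4.5,4.5,0,0,0,0,0]

```text
time_s: 15.52
position: [0.6253, 0.0455, 0.1605]
tool_rot: [[0.002, 0.069, 0.998], [-0.005, 0.998, -0.069], [-1.0, -0.005, 0.003]]
ft_force: [-0.6, 0.5, -0.6]
grip_width: 0.0003
```

```bash
python3 st.py wrist w10
```

```text
15.5167 pos [0.6253 0.0455 0.1605] yaw 86.03 xdir [ 0.002 -0.005 -1.   ] v 0.98 f [-0.6  0.5 -0.6] w 0.0003
```

View pics/w10.png

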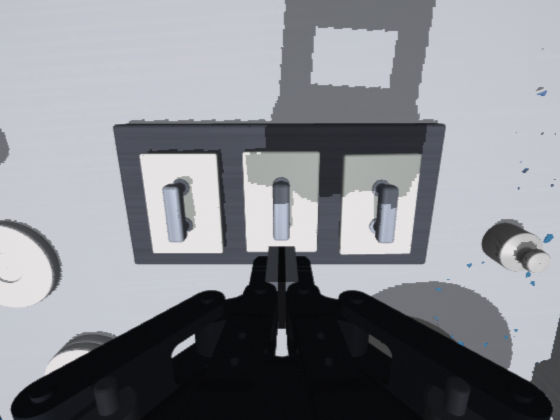

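```bash
cat > m7.py <<'E'
from h import *
c=np.load('w10c.npy',allow_pickle=True).item()
Q={'R':[(141,154),(221,153),(223,254),(151,254)],'M':[(243,152),(320,152),(317,251),(247,251)],'L':[(345,154),(421,153),(411,254),(340,254)]}
for n,B in Q.items():
    P=np.array([onz('wrist',*b,.039,c) for b in B]); d=P[2]-P[1]+P[3]-P[0]; a=np.arctan2(d[1],d[0]); C=P.mean(0)
    print(n,C.round(4),'yaw x',np.degrees(a).round(1),[np.linalg.norm(P[i]-P[i-1]).round(4) for i in range(4)])
    R=np.array([[np.cos(a),-np.sin(a)],[np.sin(a),np.cos(a)]])
    for s in [(-1,-1),(-1,1),(1,1),(1,-1)]: print('   ',s,(C[:2]+R@(np.array(s)*[.038,.026])).round(4))
E
python3 m7.py
```

```text
R [ 0.6262 -0.0439  0.039 ] yaw x -6.1 [np.float64(0.0961), np.float64(0.0699), np.float64(0.0969), np.float64(0.0697)]
    (-1, -1) [ 0.5857 -0.0657]
    (-1, 1) [ 0.5912 -0.014 ]
    (1, 1) [ 0.6667 -0.022 ]
    (1, -1) [ 0.6613 -0.0737]
M [0.6299 0.0458 0.039 ] yaw x -3.6 [np.float64(0.0944), np.float64(0.0669), np.float64(0.0943), np.float64(0.0673)]
    (-1, -1) [0.5904 0.0222]
    (-1, 1) [0.5936 0.0741]
    (1, 1) [0.6695 0.0693]
    (1, -1) [0.6662 0.0174]
L [0.638  0.1345 0.039 ] yaw x -2.5 [np.float64(0.0957), np.float64(0.0658), np.float64(0.0965), np.float64(0.0682)]
    (-1, -1) [0.5989 0.1101]
    (-1, 1) [0.6012 0.1621]
    (1, 1) [0.6771 0.1588]
    (1, -1) [0.6749 0.1068]
```

Request:
play_rows:
  travel:
    - [-1.7,-1.2,-1]
    - [-1.5,-1,-2]
    - [0,0,-3]
    - [0,0,-2.5]
    - [0,0,-1.2]
    - [0,0,-0.6]
    - [0,0,-0.2]
  rotation:
    - [0,0,0]
    - [0,0,0]
    - [0,0,0]
    - [0,0,0]
    - [0,0,0]
    - [0,0,0]
    - [0,0,0]
  claw: [0,0,0,0,0,0,0]

```text
time_s: 16.15
position: [0.5902, 0.0131, 0.047]
tool_rot: [[-0.002, 0.075, 0.997], [-0.007, 0.997, -0.075], [-1.0, -0.007, -0.001]]
ft_force: [-0.0, -0.0, -0.3]
grip_width: 0.0003
```

```bash
python3 st.py
```

```text
16.15 pos [0.5902 0.0131 0.047 ] yaw 85.69 xdir [-0.002 -0.007 -1.   ] v 3.33 f [-0.  -0.  -0.3] w 0.0003
```

Request:
play_rows:
  travel:
    - [0,0.5,0]
    - [0,0.4,0]
    - [0,0,-0.4]
    - [0,0,-0.2]
  rotation:
    - [0,0,0]
    - [0,0,0]
    - [0,0,0]
    - [0,0,0]
  claw: [0,0,0,0]

```text
time_s: 16.48
position: [0.5913, 0.0212, 0.0418]
tool_rot: [[0.0, 0.077, 0.997], [-0.008, 0.997, -0.077], [-1.0, -0.008, 0.001]]
ft_force: [0.0, -0.0, 0.4]
grip_width: -0.0001
```

```bash
python3 st.py
```

```text
16.4833 pos [0.5913 0.0212 0.0418] yaw 85.6 xdir [ 0.    -0.008 -1.   ] v 2.68 f [ 0.  -0.   0.4] w -0.0001
```

Request:
play_rows:
  travel:
    - [0,0,-0.2]
    - [0,0,-0.2]
  rotation:
    - [0,0,0]
    - [0,0,0]
  claw: [0,0]

```text
time_s: 16.65
position: [0.5918, 0.0215, 0.0389]
tool_rot: [[0.002, 0.076, 0.997], [-0.008, 0.997, -0.076], [-1.0, -0.008, 0.003]]
ft_force: [-9.1, -1.5, 25.0]
grip_width: -0.0001
```

```bash
python3 st.py
```

```text
16.65 pos [0.5918 0.0215 0.0389] yaw 85.65 xdir [ 0.002 -0.008 -1.   ] v 0.6 f [-9.1 -1.5 25. ] w -0.0001
```

Request:
play_rows:
  travel:
    - [0,0,2]
    - [0,1.5,1.3]
    - [0,2.5,0]
    - [0,1.1,-1.2]
    - [0,0,-1.2]
    - [0,0,-0.4]
    - [0,0,-0.2]
  rotation:
    - [0,0,0]
    - [0,0,0]
    - [0,0,0]
    - [0,0,0]
    - [0,0,0]
    - [0,0,0]
    - [0,0,0]
  claw: [0,0,0,0,0,0,0]

```text
time_s: 17.23
position: [0.5923, 0.0742, 0.0417]
tool_rot: [[0.006, 0.075, 0.997], [-0.009, 0.997, -0.075], [-1.0, -0.008, 0.007]]
ft_force: [0.8, -0.2, -0.2]
grip_width: 0.0003
```

```bash
python3 st.py
```

```text
17.2333 pos [0.5923 0.0742 0.0417] yaw 85.68 xdir [ 0.006 -0.009 -1.   ] v 4.01 f [ 0.8 -0.2 -0.2] w 0.0003
```

Request:
play_rows:
  travel:
    - [0,0,-0.2]
    - [0,0,-0.15]
  rotation:
    - [0,0,0]
    - [0,0,0]
  claw: [0,0]

```text
time_s: 17.4
position: [0.5922, 0.074, 0.0388]
tool_rot: [[0.005, 0.076, 0.997], [-0.008, 0.997, -0.075], [-1.0, -0.008, 0.006]]
ft_force: [-10.9, 3.7, 33.9]
grip_width: 0.0
```

```bash
python3 st.py
```

```text
17.4 pos [0.5922 0.074  0.0388] yaw 85.67 xdir [ 0.005 -0.008 -1.   ] v 0.83 f [-10.9   3.7  33.9] w 0.0
```

Request:
play_rows:
  travel:
    - [0,0,1.8]
    - [2.2,-0.1,1]
    - [3,-0.2,0]
    - [1.8,-0.2,-1]
    - [0,0,-1.2]
    - [0,0,-0.4]
    - [0,0,-0.1]
  rotation:
    - [0,0.003,0]
    - [0,0.002,0]
    - [0,0,0]
    - [0,0,0]
    - [0,0,0]
    - [0,0,0]
    - [0,0,0]
  claw: [0,0,0,0,0,0,0]

```text
time_s: 17.98
position: [0.6642, 0.0655, 0.0409]
tool_rot: [[0.001, 0.079, 0.997], [-0.009, 0.997, -0.079], [-1.0, -0.009, 0.001]]
ft_force: [-0.4, -0.3, 0.3]
grip_width: -0.0001
```

```bash
python3 st.py
```

```text
17.9833 pos [0.6642 0.0655 0.0409] yaw 85.48 xdir [ 0.001 -0.009 -1.   ] v 1.93 f [-0.4 -0.3  0.3] w -0.0001
```

Request:
play_rows:
  travel:
    - [0.4,0.3,0]
    - [0.2,0.2,-0.1]
    - [0,0,-0.2]
  rotation:
    - [0,0,0]
    - [0,0,0]
    - [0,0,0]
  claw: [0,0,0]

```text
time_s: 18.23
position: [0.6691, 0.0706, 0.0389]
tool_rot: [[-0.001, 0.079, 0.997], [-0.009, 0.997, -0.079], [-1.0, -0.009, -0.0]]
ft_force: [-6.3, 0.0, 18.8]
grip_width: -0.0001
```

```bash
python3 st.py
```

```text
18.2333 pos [0.6691 0.0706 0.0389] yaw 85.46 xdir [-0.001 -0.009 -1.   ] v 1.44 f [-6.3  0.  18.8] w -0.0001
```

Request:
play_rows:
  travel:
    - [0,0,2]
    - [0,-1.5,1.3]
    - [0,-2.5,0]
    - [0,-1.1,-1.2]
    - [0,0,-1.2]
    - [0,0,-0.4]
    - [0,0,-0.2]
  rotation:
    - [0,0,0]
    - [0,0,0]
    - [0,0,0]
    - [0,0,0]
    - [0,0,0]
    - [0,0,0]
    - [0,0,0]
  claw: [0,0,0,0,0,0,0]

```text
time_s: 18.82
position: [0.6684, 0.0158, 0.0444]
tool_rot: [[0.003, 0.078, 0.997], [-0.01, 0.997, -0.078], [-1.0, -0.01, 0.004]]
ft_force: [-0.5, 0.4, 0.3]
grip_width: 0.0001
```

```bash
python3 st.py
```

```text
18.8167 pos [0.6684 0.0158 0.0444] yaw 85.51 xdir [ 0.003 -0.01  -1.   ] v 3.53 f [-0.5  0.4  0.3] w 0.0001
```

Request:
play_rows:
  travel:
    - [0,0.1,-0.3]
    - [0,0,-0.2]
    - [0,0,-0.2]
  rotation:
    - [0,0,0]
    - [0,0,0]
    - [0,0,0]
  claw: [0,0,0]

```text
time_s: 19.07
position: [0.6681, 0.0169, 0.0389]
tool_rot: [[0.003, 0.078, 0.997], [-0.011, 0.997, -0.078], [-1.0, -0.011, 0.004]]
ft_force: [-10.5, -1.5, 26.1]
grip_width: -0.0002
```

```bash
python3 st.py
```

```text
19.0667 pos [0.6681 0.0169 0.0389] yaw 85.54 xdir [ 0.003 -0.011 -1.   ] v 1.15 f [-10.5  -1.5  26.1] w -0.0002
```

Request:
play_rows:
  travel:
    - [0,-0.5,1]
    - [0,-1.5,0.3]
    - [0,-1.4,-0.3]
    - [0,-0.2,-0.6]
    - [0,0,-0.2]
    - [0,0,-0.1]
  rotation:
    - [0,0,0]
    - [0,0,0]
    - [0,0,0]
    - [0,0,0]
    - [0,0,0]
    - [0,0,0]
  claw: [0,0,0,0,0,0]

```text
time_s: 19.57
position: [0.6682, -0.0221, 0.0398]
tool_rot: [[0.004, 0.077, 0.997], [-0.011, 0.997, -0.077], [-1.0, -0.011, 0.005]]
ft_force: [-0.2, -0.3, 0.6]
grip_width: 0.0001
```

```bash
python3 st.py
```

```text
19.5667 pos [ 0.6682 -0.0221  0.0398] yaw 85.6 xdir [ 0.004 -0.011 -1.   ] v 1.86 f [-0.2 -0.3  0.6] w 0.0001
```

Request:
play_rows:
  travel:
    - [0,0,-0.2]
    - [0,0,-0.1]
  rotation:
    - [0,0,0]
    - [0,0,0]
  claw: [0,0]

```text
time_s: 19.73
position: [0.6683, -0.0221, 0.039]
tool_rot: [[0.005, 0.077, 0.997], [-0.011, 0.997, -0.077], [-1.0, -0.011, 0.006]]
ft_force: [-5.4, -0.2, 11.7]
grip_width: -0.0001
```

```bash
python3 st.py
```

```text
19.7333 pos [ 0.6683 -0.0221  0.039 ] yaw 85.59 xdir [ 0.005 -0.011 -1.   ] v 0.28 f [-5.4 -0.2 11.7] w -0.0001
```

Firm. Next R far-right corner (0.662, -0.073).

Request:
play_rows:
  travel:
    - [0,0,2]
    - [-0.2,-1.5,1.3]
    - [-0.3,-2.4,0]
    - [-0.2,-1,-1.2]
    - [0,0,-1.2]
    - [0,0,-0.5]
    - [0,0,-0.3]
  rotation:
    - [0,0,0]
    - [0,0,0]
    - [0,0,0]
    - [0,0,0]
    - [0,0,0]
    - [0,0,0]
    - [0,0,0]
  claw: [0,0,0,0,0,0,0]

```text
time_s: 20.32
position: [0.6605, -0.0738, 0.0395]
tool_rot: [[0.005, 0.075, 0.997], [-0.012, 0.997, -0.075], [-1.0, -0.011, 0.006]]
ft_force: [0.3, 0.2, 0.8]
grip_width: -0.0002
```

```bash
python3 st.py
```

```text
20.3167 pos [ 0.6605 -0.0738  0.0395] yaw 85.71 xdir [ 0.005 -0.012 -1.   ] v 4.7 f [0.3 0.2 0.8] w -0.0002
```

Request:
play_rows:
  travel:
    - [0,0,-0.2]
  rotation:
    - [0,0,0]
  claw: [0]

```text
time_s: 20.4
position: [0.6605, -0.0737, 0.0388]
tool_rot: [[0.005, 0.074, 0.997], [-0.013, 0.997, -0.074], [-1.0, -0.012, 0.006]]
ft_force: [-10.7, 0.5, 32.6]
grip_width: 0.0
```

```bash
python3 st.py
```

```text
20.4 pos [ 0.6605 -0.0737  0.0388] yaw 85.74 xdir [ 0.005 -0.013 -1.   ] v 1.03 f [-10.7   0.5  32.6] w 0.0
```

Firm. Next R near-right corner (0.586, -0.067).

Request:
play_rows:
  travel:
    - [0,0,1.8]
    - [-2.2,0.1,1]
    - [-3,0.2,0]
    - [-1.7,0.1,-1]
    - [0,0,-1.2]
    - [0,0,-0.5]
    - [0,0,-0.1]
  rotation:
    - [0,0,0]
    - [0,0,0]
    - [0,0,0]
    - [0,0,0]
    - [0,0,0]
    - [0,0,0]
    - [0,0,0]
  claw: [0,0,0,0,0,0,0]

```text
time_s: 20.98
position: [0.5895, -0.0652, 0.039]
tool_rot: [[0.006, 0.069, 0.998], [-0.013, 0.998, -0.069], [-1.0, -0.012, 0.007]]
ft_force: [-0.8, -1.3, 8.3]
grip_width: 0.0002
```

```bash
python3 st.py
```

```text
20.9833 pos [ 0.5895 -0.0652  0.039 ] yaw 86.07 xdir [ 0.006 -0.013 -1.   ] v 1.02 f [-0.8 -1.3  8.3] w 0.0002
```

Request:
play_rows:
  travel:
    - [0,0,2]
    - [0,1.4,1.3]
    - [0,2.4,0]
    - [0,0.9,-1.2]
    - [0,0,-1.2]
    - [0,0,-0.5]
    - [0,0,-0.2]
  rotation:
    - [0,0,0]
    - [0,0,0]
    - [0,0,0]
    - [0,0,0]
    - [0,0,0]
    - [0,0,0]
    - [0,0,0]
  claw: [0,0,0,0,0,0,0]

```text
time_s: 21.57
position: [0.5942, -0.0147, 0.0427]
tool_rot: [[0.011, 0.066, 0.998], [-0.013, 0.998, -0.066], [-1.0, -0.012, 0.012]]
ft_force: [0.5, -0.1, 0.4]
grip_width: 0.0001
```

```bash
python3 st.py
```

```text
21.5667 pos [ 0.5942 -0.0147  0.0427] yaw 86.21 xdir [ 0.011 -0.013 -1.   ] v 2.73 f [ 0.5 -0.1  0.4] w 0.0001
```

Request:
play_rows:
  travel:
    - [-0.2,-0.1,-0.2]
    - [0,0,-0.2]
    - [0,0,-0.15]
  rotation:
    - [0.005,0.005,0]
    - [0.003,0.003,0]
    - [0,0,0]
  claw: [0,0,0]

```text
time_s: 21.82
position: [0.5924, -0.0158, 0.0389]
tool_rot: [[0.002, 0.066, 0.998], [-0.003, 0.998, -0.066], [-1.0, -0.003, 0.002]]
ft_force: [-8.0, 5.7, 23.8]
grip_width: -0.0002
```

```bash
python3 st.py
```

```text
21.8167 pos [ 0.5924 -0.0158  0.0389] yaw 86.22 xdir [ 0.002 -0.003 -1.   ] v 0.62 f [-8.   5.7 23.8] w -0.0002
```

Request:
play_rows:
  travel:
    - [0,0,2.2]
    - [0,1.5,1.6]
    - [0.2,3.2,0]
    - [0.2,3.4,0]
    - [0.1,2.9,0]
    - [0,1,-1.5]
    - [0,0,-1.3]
    - [0,0,-0.5]
  rotation:
    - [0,0,0]
    - [0,0,0]
    - [0,0,0]
    - [0,0,0]
    - [0,0,0]
    - [0,0,0]
    - [0,0,0]
    - [0,0,0]
  claw: [0,0,0,0,0,0,0,0]

```text
time_s: 22.48
position: [0.6007, 0.1054, 0.0504]
tool_rot: [[0.011, 0.073, 0.997], [-0.002, 0.997, -0.073], [-1.0, -0.001, 0.011]]
ft_force: [0.0, -0.4, 0.3]
grip_width: -0.0003
```

```bash
python3 st.py
```

```text
22.4833 pos [0.6007 0.1054 0.0504] yaw 85.79 xdir [ 0.011 -0.002 -1.   ] v 6.51 f [ 0.  -0.4  0.3] w -0.0003
```

Request:
play_rows:
  travel:
    - [-0.1,0.3,-0.4]
    - [0,0.1,-0.4]
    - [0,0,-0.2]
  rotation:
    - [0,0.005,0]
    - [0,0.003,0]
    - [0,0,0]
  claw: [0,0,0]

```text
time_s: 22.73
position: [0.6, 0.1085, 0.0399]
tool_rot: [[0.002, 0.075, 0.997], [-0.002, 0.997, -0.075], [-1.0, -0.002, 0.002]]
ft_force: [0.7, 0.9, 0.9]
grip_width: -0.0001
```

```bash
python3 st.py
```

```text
22.7333 pos [0.6    0.1085 0.0399] yaw 85.71 xdir [ 0.002 -0.002 -1.   ] v 2.71 f [0.7 0.9 0.9] w -0.0001
```

Request:
play_rows:
  travel:
    - [0,0,-0.2]
  rotation:
    - [0,0,0]
  claw: [0]

```text
time_s: 22.82
position: [0.6003, 0.1081, 0.0388]
tool_rot: [[0.002, 0.076, 0.997], [-0.002, 0.997, -0.076], [-1.0, -0.002, 0.002]]
ft_force: [-9.5, 1.5, 25.3]
grip_width: -0.0002
```

```bash
python3 st.py
```

```text
22.8167 pos [0.6003 0.1081 0.0388] yaw 85.67 xdir [ 0.002 -0.002 -1.   ] v 0.31 f [-9.5  1.5 25.3] w -0.0002
```

Firm. Next L near-left (0.601, 0.161).

Request:
play_rows:
  travel:
    - [0,0,2]
    - [0,1.5,1.3]
    - [0,2.4,0]
    - [0,1.1,-1.2]
    - [0,0,-1.2]
    - [0,0,-0.5]
    - [0,0,-0.2]
  rotation:
    - [0,0,0]
    - [0,0,0]
    - [0,0,0]
    - [0,0,0]
    - [0,0,0]
    - [0,0,0]
    - [0,0,0]
  claw: [0,0,0,0,0,0,0]

```text
time_s: 23.4
position: [0.602, 0.1564, 0.0419]
tool_rot: [[0.006, 0.081, 0.997], [-0.002, 0.997, -0.081], [-1.0, -0.001, 0.007]]
ft_force: [-0.3, 0.9, 0.7]
grip_width: -0.0001
```

```bash
python3 st.py
```

```text
23.4 pos [0.602  0.1564 0.0419] yaw 85.38 xdir [ 0.006 -0.002 -1.   ] v 3.69 f [-0.3  0.9  0.7] w -0.0001
```

Request:
play_rows:
  travel:
    - [0,0.4,0]
    - [0,0.1,-0.2]
    - [0,0,-0.2]
  rotation:
    - [0,0.003,0]
    - [0,0,0]
    - [0,0,0]
  claw: [0,0,0]

```text
time_s: 23.65
position: [0.6018, 0.1607, 0.0388]
tool_rot: [[0.002, 0.082, 0.997], [-0.002, 0.997, -0.082], [-1.0, -0.002, 0.002]]
ft_force: [-11.9, -0.9, 31.4]
grip_width: -0.0004
```

```bash
python3 st.py
```

```text
23.65 pos [0.6018 0.1607 0.0388] yaw 85.3 xdir [ 0.002 -0.002 -1.   ] v 0.69 f [-11.9  -0.9  31.4] w -0.0004
```

Firm. Next L far-left (0.677, 0.159).

Request:
play_rows:
  travel:
    - [0,0,1.8]
    - [2.2,0,1]
    - [3,0,0]
    - [1.7,0,-1]
    - [0,0,-1.2]
    - [0,0,-0.5]
    - [0,0,-0.1]
  rotation:
    - [0,0,0]
    - [0,0,0]
    - [0,0,0]
    - [0,0,0]
    - [0,0,0]
    - [0,0,0]
    - [0,0,0]
  claw: [0,0,0,0,0,0,0]

```text
time_s: 24.23
position: [0.6726, 0.1593, 0.0414]
tool_rot: [[0.004, 0.084, 0.996], [-0.002, 0.996, -0.084], [-1.0, -0.002, 0.004]]
ft_force: [-0.5, 0.3, -1.1]
grip_width: 0.0001
```

```bash
python3 st.py
```

```text
24.2333 pos [0.6726 0.1593 0.0414] yaw 85.2 xdir [ 0.004 -0.002 -1.   ] v 2.06 f [-0.5  0.3 -1.1] w 0.0001
```

Request:
play_rows:
  travel:
    - [0.2,0,-0.2]
    - [0.1,0,-0.2]
  rotation:
    - [0,0,0]
    - [0,0,0]
  claw: [0,0]

```text
time_s: 24.4
position: [0.6735, 0.1594, 0.0389]
tool_rot: [[0.001, 0.083, 0.997], [-0.002, 0.997, -0.083], [-1.0, -0.002, 0.001]]
ft_force: [-11.9, -0.7, 28.0]
grip_width: -0.0
```

```bash
python3 st.py
```

```text
24.4 pos [0.6735 0.1594 0.0389] yaw 85.22 xdir [ 0.001 -0.002 -1.   ] v 0.29 f [-11.9  -0.7  28. ] w -0.0
```

Firm. Last: L far-right (0.675, 0.107).

Request:
play_rows:
  travel:
    - [0,0,2]
    - [0,-1.5,1.3]
    - [0,-2.4,0]
    - [0,-1.1,-1.2]
    - [0,0,-1.2]
    - [0,0,-0.5]
    - [0,0,-0.2]
  rotation:
    - [0,0,0]
    - [0,0,0]
    - [0,0,0]
    - [0,0,0]
    - [0,0,0]
    - [0,0,0]
    - [0,0,0]
  claw: [0,0,0,0,0,0,0]

```text
time_s: 24.98
position: [0.6708, 0.1055, 0.0449]
tool_rot: [[0.004, 0.082, 0.997], [-0.003, 0.997, -0.082], [-1.0, -0.003, 0.004]]
ft_force: [-0.5, 0.2, 0.4]
grip_width: 0.0001
```

```bash
python3 st.py
```

```text
24.9833 pos [0.6708 0.1055 0.0449] yaw 85.29 xdir [ 0.004 -0.003 -1.   ] v 3.02 f [-0.5  0.2  0.4] w 0.0001
```

Request:
play_rows:
  travel:
    - [0.2,0.1,-0.3]
    - [0.1,0,-0.25]
    - [0,0,-0.2]
  rotation:
    - [0,0,0]
    - [0,0,0]
    - [0,0,0]
  claw: [0,0,0]

```text
time_s: 25.23
position: [0.6737, 0.1077, 0.0366]
tool_rot: [[0.003, 0.081, 0.997], [-0.004, 0.997, -0.081], [-1.0, -0.003, 0.003]]
ft_force: [-4.1, -4.1, 18.5]
grip_width: -0.0003
```

```bash
python3 st.py
```

```text
25.2333 pos [0.6737 0.1077 0.0366] yaw 85.38 xdir [ 0.003 -0.004 -1.   ] v 1.64 f [-4.1 -4.1 18.5] w -0.0003
```

Request:
play_rows:
  travel:
    - [0,0,-0.1]
    - [0,0,2]
    - [0,0,2.5]
    - [-1.5,0.8,1.5]
    - [-2,1.2,0.3]
    - [-0.5,0.3,0]
    - [0,0,0]
  rotation:
    - [0,0,0]
    - [0,0,0]
    - [0,0,0]
    - [0,0,0]
    - [0,0,0.01]
    - [0,0,0.01]
    - [0,0,0]
  claw: [0,0,0,3,4.5,4.5,4.5]

```text
time_s: 25.82
position: [0.6329, 0.1335, 0.1019]
tool_rot: [[0.004, 0.056, 0.998], [-0.004, 0.998, -0.056], [-1.0, -0.004, 0.004]]
ft_force: [0.6, -0.0, 0.3]
grip_width: 0.0447
```

```bash
python3 st.py wrist w11
```

```text
25.8167 pos [0.6329 0.1335 0.1019] yaw 86.78 xdir [ 0.004 -0.004 -1.   ] v 0.89 f [ 0.6 -0.   0.3] w 0.0447
```

View pics/w11.png

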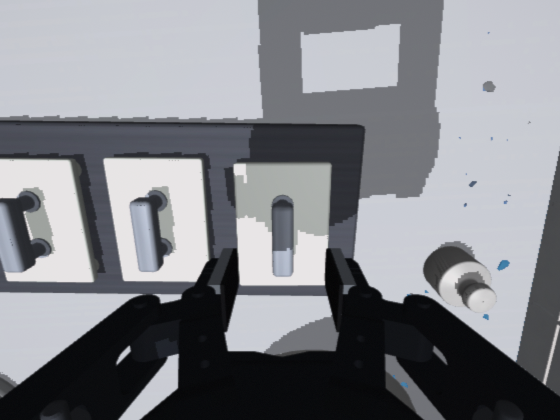

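Run:
```python
from h import *
c=np.load('w11c.npy',allow_pickle=True).item()
B=[(237,163),(331,163),(329,287),(236,286)]
P=[onz('wrist',*b,.039,c) for b in B]; print(np.mean(P,0).round(4),[np.linalg.norm(P[i]-P[i-1]).round(4) for i in range(4)],'h',onz('wrist',283,239.5,.066,c).round(4))
d=P[2]-P[1]+P[3]-P[0]; print(np.degrees(np.arctan2(d[1],d[0])))
```

```text
[0.6388 0.1351 0.039 ] [np.float64(0.0961), np.float64(0.0642), np.float64(0.0967), np.float64(0.0723)] h [0.6355 0.1351 0.066 ]
-3.6765993234862666
```

Request:
play_rows:
  travel:
    - [0.3,0.1,-1.3]
    - [0.1,0,-1.8]
    - [0,0,-1.2]
    - [0,0,-0.6]
    - [0,0,-0.3]
  rotation:
    - [0.004,0.003,0]
    - [0,0,0]
    - [0,0,0]
    - [0,0,0]
    - [0,0,0]
  claw: [4.5,4.5,4.5,4.5,4.5]

```text
time_s: 26.28
position: [0.6405, 0.1329, 0.0426]
tool_rot: [[-0.0, 0.059, 0.998], [0.0, 0.998, -0.059], [-1.0, 0.0, -0.0]]
ft_force: [0.7, 0.4, -0.6]
grip_width: 0.0448
```

```bash
python3 st.py
```

```text
26.2833 pos [0.6405 0.1329 0.0426] yaw 86.63 xdir [-0.  0. -1.] v 4.78 f [ 0.7  0.4 -0.6] w 0.0448
```

Request:
play_rows:
  travel:
    - [-0.1,0.2,0.2]
    - [0,0,0]
    - [0,0,0]
    - [0,0,0]
    - [0,0,0]
  rotation:
    - [0,0,0]
    - [0,0,0]
    - [0,0,0]
    - [0,0,0]
    - [0,0,0]
  claw: [4.5,0.5,0.5,0.5,0.5]

```text
time_s: 26.7
position: [0.6402, 0.1344, 0.0432]
tool_rot: [[-0.002, 0.06, 0.998], [0.0, 0.998, -0.06], [-1.0, 0.0, -0.002]]
ft_force: [0.8, -0.3, -2.7]
grip_width: 0.0134
```

```bash
python3 st.py
```

```text
26.7 pos [0.6402 0.1344 0.0432] yaw 86.56 xdir [-0.002  0.    -1.   ] v 0.33 f [ 0.8 -0.3 -2.7] w 0.0134
```

Run:
```python
from h import *
Q=[(586,283),(747,279),(770,462),(607,474)]
P=np.array([onz('top',165+u/2.786,140+v/2.786,.027) for u,v in Q]); print(P.round(4),P.mean(0).round(4),[np.linalg.norm(P[i]-P[i-1]).round(4) for i in range(4)])
S=[(413,358),(527,437),(418,562),(298,466)]
P=np.array([onz('scene',160+u/2.6,130+v/2.6,.027) for u,v in S]); print(P.round(4),P.mean(0).round(4),[np.linalg.norm(P[i]-P[i-1]).round(4) for i in range(4)])
```

```text
[[ 0.4915 -0.2136  0.027 ]
 [ 0.4967 -0.3456  0.027 ]
 [ 0.351  -0.3543  0.027 ]
 [ 0.3399 -0.2248  0.027 ]] [ 0.4198 -0.2846  0.027 ] [np.float64(0.152), np.float64(0.1321), np.float64(0.146), np.float64(0.13)]
[[ 0.4862 -0.2219  0.027 ]
 [ 0.4968 -0.3446  0.027 ]
 [ 0.3486 -0.3583  0.027 ]
 [ 0.3386 -0.2305  0.027 ]] [ 0.4175 -0.2888  0.027 ] [np.float64(0.1478), np.float64(0.1231), np.float64(0.1488), np.float64(0.1283)]
```

Request:
play_rows:
  travel:
    - [0,0,2]
    - [0,0,3]
    - [-0.7,-1.5,3]
    - [-1.5,-3,1]
    - [-1.8,-3.4,0]
    - [-1.8,-3.4,0]
    - [-1.8,-3.4,0]
    - [-1.8,-3.4,0]
    - [-1.8,-3.4,0]
    - [-1.8,-3.4,0]
    - [-1.8,-3.4,0]
    - [-1.8,-3.4,0]
  rotation:
    - [0,0,0]
    - [0,0,0]
    - [0,0,0.02]
    - [0,0,0.02]
    - [0,0,0.02]
    - [0,0,0.02]
    - [0,0,0.02]
    - [0,0,0.02]
    - [0,0,0.02]
    - [0,0,0]
    - [0,0,0]
    - [0,0,0]
  claw: [0.5,0.5,0.5,0.5,0.5,0.5,0.5,0.5,0.5,0.5,0.5,0.5]

```text
time_s: 27.7
position: [0.4664, -0.1873, 0.14]
tool_rot: [[0.006, -0.1, 0.995], [-0.003, 0.995, 0.1], [-1.0, -0.004, 0.006]]
ft_force: [0.7, 0.1, -1.3]
grip_width: 0.0131
```

Request:
play_rows:
  travel:
    - [-1.8,-3.2,0]
    - [-1.6,-2.4,0]
    - [-0.8,-1.2,0]
    - [0,0,0]
    - [0,0,0]
  rotation:
    - [0,0,0]
    - [0,0,0]
    - [0,0,0]
    - [0,0,0]
    - [0,0,0]
  claw: [0.5,0.5,0.5,0.5,0.5]

```text
time_s: 28.12
position: [0.4184, -0.2646, 0.1419]
tool_rot: [[0.009, -0.091, 0.996], [-0.007, 0.996, 0.091], [-1.0, -0.008, 0.008]]
ft_force: [0.1, 1.1, -1.6]
grip_width: 0.0126
```

```bash
python3 st.py wrist w12
```

```text
28.1167 pos [ 0.4184 -0.2646  0.1419] yaw 95.22 xdir [ 0.009 -0.007 -1.   ] v 1.49 f [ 0.1  1.1 -1.6] w 0.0126
```

View pics/w12.png

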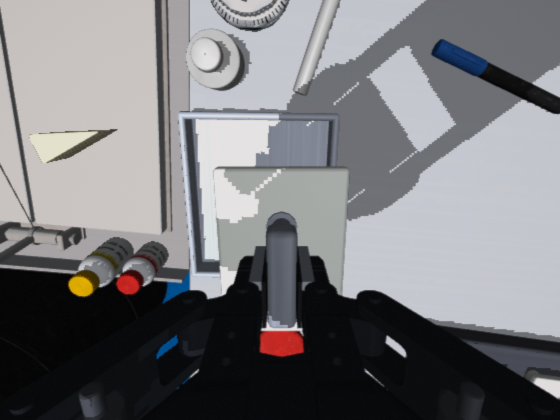

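Run:
```python
from h import *
c=np.load('w12c.npy',allow_pickle=True).item()
nr,nl,fr=[onz('wrist',*p,.027,c) for p in [(180,114),(337,115),(191,277)]]
print(nr.round(4),nl.round(4),fr.round(4),np.linalg.norm(nr-nl),np.linalg.norm(nr-fr),'ctr',((nl+fr)/2).round(4), 'yaw',np.degrees(np.arctan2(*(fr-nr)[1::-1])),np.degrees(np.arctan2(*(nl-nr)[1::-1])))
```

```text
[ 0.3529 -0.354   0.027 ] [ 0.3419 -0.2262  0.027 ] [ 0.5037 -0.3446  0.027 ] 0.12826187910734282 0.1510714893034057 ctr [ 0.4228 -0.2854  0.027 ] yaw 3.5623429399449984 94.95229304304354
```

Request:
play_rows:
  travel:
    - [0.2,-1.1,0]
    - [0.2,-0.9,-1.2]
    - [0,0,-2.5]
    - [0,0,-2.5]
    - [0,0,-1.8]
    - [0,0,-0.8]
    - [0,0,-0.2]
  rotation:
    - [0.004,0.004,0]
    - [0.003,0.003,0]
    - [0,0,0]
    - [0,0,0]
    - [0,0,0]
    - [0,0,0]
    - [0,0,0]
  claw: [0.5,0.5,0.5,0.5,0.5,0.5,0.5]

```text
time_s: 28.75
position: [0.4295, -0.2839, 0.0506]
tool_rot: [[0.007, -0.102, 0.995], [-0.005, 0.995, 0.102], [-1.0, -0.005, 0.006]]
ft_force: [-0.3, 0.2, -2.7]
grip_width: 0.013
```

```bash
python3 st.py wrist w13
```

```text
28.75 pos [ 0.4295 -0.2839  0.0506] yaw 95.88 xdir [ 0.007 -0.005 -1.   ] v 2.91 f [-0.3  0.2 -2.7] w 0.013
```

View pics/w13.png

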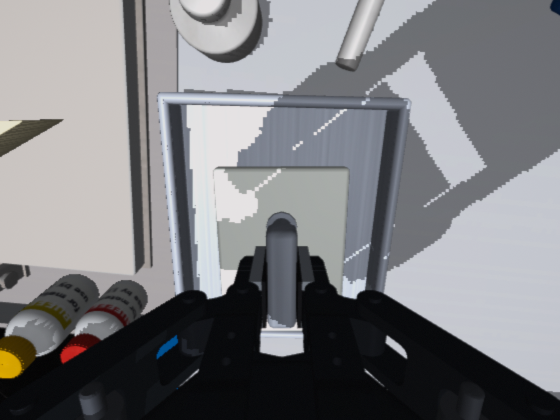

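Request:
play_rows:
  travel:
    - [-0.4,0,-0.5]
    - [-0.3,0,-0.9]
    - [0,0,-0.6]
    - [0,0,-0.3]
  rotation:
    - [0.003,0.004,0]
    - [0.002,0.003,0]
    - [0,0,0]
    - [0,0,0]
  claw: [0.5,0.5,0.5,0.5]

```text
time_s: 29.13
position: [0.4238, -0.2849, 0.029]
tool_rot: [[0.003, -0.104, 0.995], [-0.004, 0.995, 0.104], [-1.0, -0.004, 0.003]]
ft_force: [-0.1, -0.3, -2.2]
grip_width: 0.0128
```

```bash
python3 st.py
```

```text
29.1333 pos [ 0.4238 -0.2849  0.029 ] yaw 95.98 xdir [ 0.003 -0.004 -1.   ] v 5.41 f [-0.1 -0.3 -2.2] w 0.0128
```

Request:
play_rows:
  travel:
    - [0,0,-0.25]
    - [0,0,-0.2]
    - [0,0,-0.15]
  rotation:
    - [0.002,0,0]
    - [0,0,0]
    - [0,0,0]
  claw: [0.5,0.5,0.5]

```text
time_s: 29.38
position: [0.4239, -0.2852, 0.0226]
tool_rot: [[0.004, -0.104, 0.995], [-0.002, 0.995, 0.104], [-1.0, -0.003, 0.004]]
ft_force: [-0.2, 0.4, -2.1]
grip_width: 0.0127
```

```bash
python3 st.py
```

```text
29.3833 pos [ 0.4239 -0.2852  0.0226] yaw 95.96 xdir [ 0.004 -0.002 -1.   ] v 2.76 f [-0.2  0.4 -2.1] w 0.0127
```

Request:
play_rows:
  travel:
    - [0,0,-0.15]
  rotation:
    - [0,0,0]
  claw: [0.5]

```text
time_s: 29.47
position: [0.4242, -0.2854, 0.0216]
tool_rot: [[0.005, -0.104, 0.995], [-0.003, 0.995, 0.104], [-1.0, -0.003, 0.004]]
ft_force: [-5.7, 5.5, 28.0]
grip_width: 0.013
```

```bash
python3 st.py
```

```text
29.4667 pos [ 0.4242 -0.2854  0.0216] yaw 95.95 xdir [ 0.005 -0.003 -1.   ] v 0.31 f [-5.7  5.5 28. ] w 0.013
```

Request:
play_rows:
  travel:
    - [0,0,0]
    - [0,0,0]
    - [0,0,2]
    - [0,0,3]
    - [0,0,3.5]
    - [0,2,3.5]
    - [0,3,3]
    - [0,3,2]
    - [0,3,1]
    - [0,0,0]
    - [0,0,0]
  rotation:
    - [0,0,0]
    - [0,0,0]
    - [0,0,0]
    - [0,0,0]
    - [0,0,0]
    - [0,0,0]
    - [0,0,0]
    - [0,0,0]
    - [0,0,0]
    - [0,0,0]
    - [0,0,0]
  claw: [4.5,4.5,4.5,4.5,4.5,4.5,4.5,4.5,4.5,4.5,4.5]

```text
time_s: 30.38
position: [0.4236, -0.172, 0.2121]
tool_rot: [[0.012, -0.101, 0.995], [-0.006, 0.995, 0.101], [-1.0, -0.008, 0.011]]
ft_force: [0.9, -0.3, 0.0]
grip_width: 0.0449
```

```bash
python3 st.py wrist w14; python3 st.py scene s14;python3 st.py top t14
python3 - <<'E'
import cv2
s=cv2.imread('pics/s14.png'); cv2.imwrite('pics/s14c.png',cv2.resize(s[130:360,160:460],(780,598),interpolation=cv2.INTER_CUBIC))
s=cv2.imread('pics/t14.png'); cv2.imwrite('pics/t14c.png',cv2.resize(s[80:320,165:445],(700,600),interpolation=cv2.INTER_CUBIC))
E
```

```text
30.3833 pos [ 0.4236 -0.172   0.2121] yaw 95.81 xdir [ 0.012 -0.006 -1.   ] v 2.71 f [ 0.9 -0.3  0. ] w 0.0449
30.4333 pos [ 0.4235 -0.1721  0.212 ] yaw 95.79 xdir [ 0.012 -0.006 -1.   ] v 1.83 f [-0.1  0.   0.9] w 0.0452
30.4833 pos [ 0.4234 -0.1728  0.2113] yaw 95.73 xdir [ 0.01  -0.005 -1.   ] v 1.45 f [-0.1 -0.8 -0.4] w 0.0453
```

View pics/w14.png

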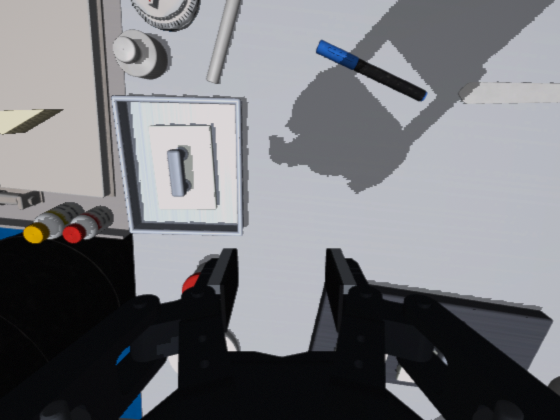

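View pics/s14c.png

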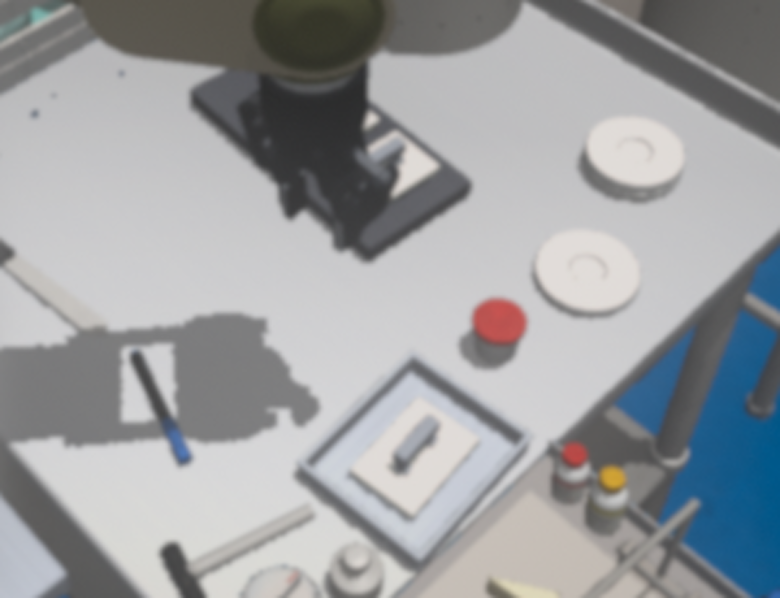

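View pics/t14c.png

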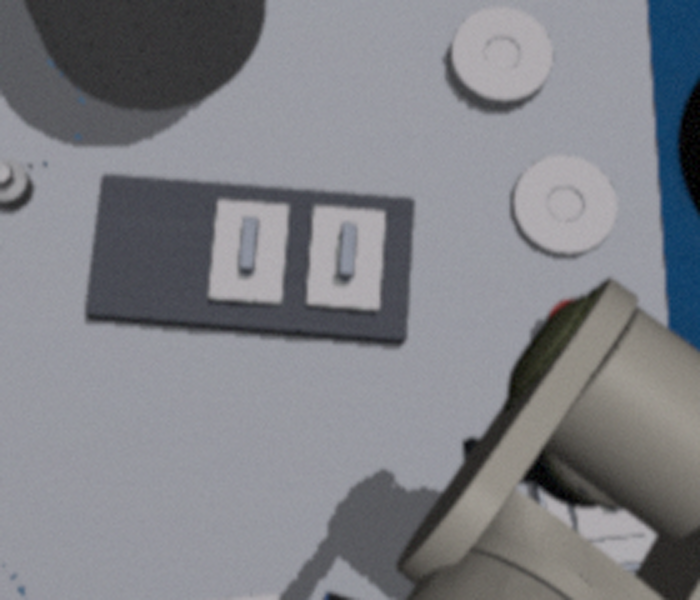

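```bash
python3 -c "
from h import *
print(env.close_job()); print(env.observe()['time_s'])"
```

```text
the job is handed in; nothing more can be done
None
the job is handed in; nothing more can be done
```

The rocking plate is in the metal tray and the two sound plates are on the slab. The job was handed in at about 30.5 s of the 72 s allowed.

- **Placing:** I laid all three plates in a row on the slab, feet down, and released each one before any pressing.
- **Testing:** I pressed all 12 corners, the middle and right plates first. Eleven stood firm at about 39 mm above the table, with 8 to 34 N of resistance. The far-right corner of the left plate gave way to 36.6 mm and then read 18.5 N on the slab, so that plate is the one that rocks.
- **Moving the reject:** I lifted the left plate by its handle into the tray. It touched the floor at the expected height and I released it.
- **Last pictures:** The reject lies inside the tray walls. The two sound plates lie on the slab, and nothing else looks moved. The cup is partly hidden in the top view but sits unmoved in the scene view. The arm touches nothing.

**Checks that disagreed or were rough:**
- The top and wrist cameras differed by 3 to 6 mm in y, and triangulating between them gave noisy heights. I relied on the wrist views and on contact heights, which agreed to about 1 mm.
- One touchdown with the middle plate in hand reached 36 N on the wrist, and the hardest corner press read 34 N; I saw no reading above that.
- That the tray plate lies flat rests on its contact height and the pictures; I did no separate press on it there.

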